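# Close up the gear housings and put the hammers back on the rack

### The arm

A 7-joint arm with a two-finger parallel gripper is mounted at the origin on the work surface. World frame = base frame: x ahead of the robot, y to its left, z up, the work surface at z = 0. Lengths are in m, angles in rad, forces in N, time in s.
With the tool pointing down it reaches from about 0.4 to 0.875 m from the base axis. Payload 19.3 kg.
Tool frame: the origin (TCP) lies at the very end of the fingers, on their centre line; the grasp point (between the pads) lies 19 mm behind it; z points along the fingers, y is the line along which they close (so a half turn about z gives the same grasp; the last joint's range is limited). The gripper opens to 85 mm and grips with 20 to 120 N. Pads are 22 mm wide; open, the fingers measure 114 mm over their backs; the gripper's body (76 mm by 85 mm) begins 54 mm behind the grasp point. The pads swing forward as they close: fully open they stand 13 mm farther back than shut.
Start: joints at [1.258, 0.521, -0.036, 1.599, 0.021, 1.021, -0.113], TCP at [0.15, -0.607, 0.231] pointing down, gripper open.
Joint ranges: [-2.91, 2.91], [-0.3, 2.13], [-1.5, 1.42], [0.17, 2.43], [-1.26, 4.41], [0.16, 1.93], [-2.52, 2.52]. Speed limits (rad/s): [1.89, 1.89, 2.39, 2.39, 3.01, 3.01, 3.01].

### API

Orientations are given as [roll, pitch, yaw] about the fixed x, y, z axes, in that order (R = Rz(yaw) Ry(pitch) Rx(roll)).
In Python, from workcell import bot gives the robot as it stands.
- The arm moves only by the tool carry_out, never from a script. Its argument "rows" is a list that holds one entry, the list of rows, each a list of 4 numbers: the shift along the tool's x, y, z in m, then the turn about the tool's z in degrees. In form: [[[x, y, z, twist], ...]]. A call has 1 to 12 rows; each row is the pose to reach, as a shift and turn from the pose commanded when the call began, along the tool's axes at that moment; what a row does not reach only later rows make up. A row lasts 1/12 s, in which the tool goes at most 41.7 mm and 7.16 degrees, less where a joint would pass 70% of its speed; a pose out of reach is approached as far as the arm can. A call with a gripper value outside its range is refused whole. "grip" is the finger opening in m, from 0 to 0.0854, set as the call begins (left out, the last holds). The fingers move at their own pace and stop on an object; "grip_force" is the grip in N (left out, the last holds). Time passes only in rows, so rows that repeat a pose let the fingers close. It gives the time, the measured TCP pose, the force, the opening and the grip force at its end, in the units of the state.
- bot.observe(): the state, without advancing time (a new reading comes with each control period).
- bot.grab_frame(name): name is "scene" or "top" or "wrist"; returns a dict with "pixels" (400x640x3 uint8, red, green, blue), "K" (3x3 intrinsics, pixels), "k1" (the pictures are not rectified: a ray, as slopes to the right and down, at radius r is drawn at 1 + k1 r^2 times it, then the intrinsics apply), "pose" (4x4, takes a point from camera to world coordinates). Camera axes: x right, y down, z forward; pixel columns grow to the right and rows downward; lengths in m; the calibration is good to about 2 mm. A picture is of the moment at which its call begins. There is no depth.
- bot.job_done(): hands the job in; it is judged then, once.
Trained networks look in a picture, given as the dict that the camera call returned (one of the last four; its "shot" number tells which), for a name from the list of things; names that differ only in an ending like _2 or _b are one class to them, and where a whole thing is asked for, a point or a joint stands for the part that bears it (a point fixed in the world has none). Each returns a list of dicts, best first, with "conf" (0 to 1); they miss things now and then, are a little off and sometimes report something else, mostly with a low value. They report only what shows in the picture. A call takes as long as a camera call.
- bot.look_for(picture, label): "position" ([column, row] in pixels, amid what is visible of it).
- bot.regions_of(picture, label): "region" (400x640 bool, what is visible of it) and "position" ([column, row] in pixels, amid what is visible of it).
- bot.spot_point(picture, label): "position" ([column, row] in pixels: a listed point, or the origin of a listed thing).
The state is a dict: "clock": time; "qpos": joint angles; "qd": joint speeds; "joint_efforts": joint torques, N m; "position": TCP position; "tool_rot": TCP orientation; "force": force on the tool from outside, world axes, zero at the start; "moment": the same for the moment, N m; "grip_width": finger opening in m; "finger_force": force on a finger pad.
Only numpy, scipy, OpenCV 4.12 (cv2) and the standard library are available. Lean on these libraries where they do the work, as an engineer would, in place of code of your own. Each camera call takes 0.05 s, during which the arm holds its last target. There are 200 camera calls.

### The job

The gearbox repair is finished and the grinder will be used next, so close up and clear the bench: put each cover, lug up, on the open gear housing of its own colour, lying flat, square to it and flush with its sides all round, so that no grit gets in. Put every hammer standing in the yellow hand carrier back on the red tool rack, each handle-first down through a free ring until its head rests on the ring. Leave the club hammer that already hangs there, and everything else on the bench, where it is.

Things in the scene. Friction and masses are not known exactly. Their poses are not given: they have to be found in the camera images.
- ring0 (a point): ring 0 of the five steel rings, 80 mm apart, of the fixed red tool rack at the back of the bench: centre of its top edge, 145 mm above the bench. x away from the robot, y along the row (rings numbered towards +y), z up. Ring 36 mm inside, 48 mm outside, 10 mm deep, open below; the rack's 430 mm bar, also 145 mm high, runs along y 50 mm behind (+x)
- ring1 (a point): ring 1 of the five steel rings, 80 mm apart, of the fixed red tool rack at the back of the bench: centre of its top edge, 145 mm above the bench. x away from the robot, y along the row (rings numbered towards +y), z up. Ring 36 mm inside, 48 mm outside, 10 mm deep, open below; the rack's 430 mm bar, also 145 mm high, runs along y 50 mm behind (+x)
- ring2 (a point): ring 2 of the five steel rings, 80 mm apart, of the fixed red tool rack at the back of the bench: centre of its top edge, 145 mm above the bench. x away from the robot, y along the row (rings numbered towards +y), z up. Ring 36 mm inside, 48 mm outside, 10 mm deep, open below; the rack's 430 mm bar, also 145 mm high, runs along y 50 mm behind (+x)
- ring3 (a point): ring 3 of the five steel rings, 80 mm apart, of the fixed red tool rack at the back of the bench: centre of its top edge, 145 mm above the bench. x away from the robot, y along the row (rings numbered towards +y), z up. Ring 36 mm inside, 48 mm outside, 10 mm deep, open below; the rack's 430 mm bar, also 145 mm high, runs along y 50 mm behind (+x)
- ring4 (a point): ring 4 of the five steel rings, 80 mm apart, of the fixed red tool rack at the back of the bench: centre of its top edge, 145 mm above the bench. x away from the robot, y along the row (rings numbered towards +y), z up. Ring 36 mm inside, 48 mm outside, 10 mm deep, open below; the rack's 430 mm bar, also 145 mm high, runs along y 50 mm behind (+x)
- carrier: yellow sheet-metal hand carrier, fixed where it stands: 220 mm (own x) by 200 mm (own y), slotted top deck 145 mm above the bench with four 36 mm square slots at own x = +-55 mm, y = +-45 mm; hammer heads lie roughly along own x. Origin on the bench under its centre
- pein_hammer: stubby ball-pein hammer, steel head with a ball at one end, black grip; stands handle-down in a carrier slot at first (may be absent). Head 34 mm high, 92 mm long (own x), its middle a flat-sided block 28 mm thick (own y), 36 mm long; handle 24 mm across, reaching 130 mm below the head (neck 18 mm). Origin at the free (bottom) end of the handle, z along it to the head, whose underside is at z = 130 mm. 0.34-0.53 kg
- chipping_hammer: stubby welder's chipping hammer, all steel, one end a flat chisel, the other a point; stands handle-down in a carrier slot at first (may be absent). Head 34 mm high, 92 mm long (own x), its middle a flat-sided block 28 mm thick (own y), 36 mm long; handle 24 mm across, reaching 130 mm below the head (neck 18 mm). Origin at the free (bottom) end of the handle, z along it to the head, whose underside is at z = 130 mm. 0.34-0.53 kg
- copper_hammer: stubby hammer with copper faces and pale wooden handle; stands handle-down in a carrier slot at first (may be absent). Head 34 mm high, 92 mm long (own x), its middle a flat-sided block 28 mm thick (own y), 36 mm long; handle 24 mm across, reaching 130 mm below the head (neck 18 mm). Origin at the free (bottom) end of the handle, z along it to the head, whose underside is at z = 130 mm. 0.34-0.53 kg
- soft_hammer: stubby soft-faced hammer with orange faces and green grip; stands handle-down in a carrier slot at first (may be absent). Head 34 mm high, 92 mm long (own x), its middle a flat-sided block 28 mm thick (own y), 36 mm long; handle 24 mm across, reaching 130 mm below the head (neck 18 mm). Origin at the free (bottom) end of the handle, z along it to the head, whose underside is at z = 130 mm. 0.34-0.53 kg
- club_hammer0: dark-headed club hammer with wooden handle, already hanging in ring 0 (only one of the five club hammers is present, the others read None): that ring is taken, leave it there. Same sizes and axes as the other hammers, its head 92 x 30 mm and lying across the bar
- club_hammer1: dark-headed club hammer with wooden handle, already hanging in ring 1 (only one of the five club hammers is present, the others read None): that ring is taken, leave it there. Same sizes and axes as the other hammers, its head 92 x 30 mm and lying across the bar
- club_hammer2: dark-headed club hammer with wooden handle, already hanging in ring 2 (only one of the five club hammers is present, the others read None): that ring is taken, leave it there. Same sizes and axes as the other hammers, its head 92 x 30 mm and lying across the bar
- club_hammer3: dark-headed club hammer with wooden handle, already hanging in ring 3 (only one of the five club hammers is present, the others read None): that ring is taken, leave it there. Same sizes and axes as the other hammers, its head 92 x 30 mm and lying across the bar
- club_hammer4: dark-headed club hammer with wooden handle, already hanging in ring 4 (only one of the five club hammers is present, the others read None): that ring is taken, leave it there. Same sizes and axes as the other hammers, its head 92 x 30 mm and lying across the bar
- blue_housing_rim (a point): centre of the open top, level with the rim, of the blue small worm-gear housing, painted cast box, fixed to the bench, open on top, a brass wheel inside; 100 x 100 mm outside, 85 mm high, walls 10 mm, on a 116 mm square foot 8 mm thick. Its place and angle vary. Axes square to its sides, z up
- blue_cover: blue loose square cover of the blue housing: plate 100 x 100 x 8 mm, under it a 70 x 70 mm locating spigot 6 mm deep that enters the housing's 80 mm opening, on top an upright lifting lug in the middle, 50 mm long (own x), 10 mm thick (own y), from 14 to 61 mm above the spigot's underside. Origin at the centre of the spigot's underside, z up. Starts lying on the bench; 0.48-0.75 kg
- grey_housing_rim (a point): centre of the open top, level with the rim, of the grey small worm-gear housing, painted cast box, fixed to the bench, open on top, a brass wheel inside; 100 x 100 mm outside, 85 mm high, walls 10 mm, on a 116 mm square foot 8 mm thick. Its place and angle vary. Axes square to its sides, z up
- grey_cover: grey loose square cover of the grey housing: plate 100 x 100 x 8 mm, under it a 70 x 70 mm locating spigot 6 mm deep that enters the housing's 80 mm opening, on top an upright lifting lug in the middle, 50 mm long (own x), 10 mm thick (own y), from 14 to 61 mm above the spigot's underside. Origin at the centre of the spigot's underside, z up. Starts lying on the bench; 0.48-0.75 kg
- oil_bottle: red oil bottle, 64 mm across, 190 mm tall, standing; bystander. Origin under its centre
- spray_can: yellow spray can, 58 mm across, 160 mm tall, standing; bystander. Origin under its centre
- spanner: steel spanner 160 mm long lying on the bench; bystander. Origin below its middle
- bearing: steel ring bearing, 62 mm across, 18 mm high, lying flat; bystander. Origin under its centre
- steel_offcut: flat steel offcut 140 x 40 x 12 mm lying on the bench; bystander. Origin under its centre

How it is judged:
At the end, for the whole second after the job is handed in: every hammer present hangs upright (0.15 rad) in a ring, head underside within 6 mm of its top, handle end within 25 mm of its axis; each cover on its housing, within 4 mm of centre in x and y, plate 3 mm of the rim, level (0.04 rad), square (0.07 rad, any quarter turn); all at rest (((horizontal distance between pein_hammer and ring0 below 0.025 m and z of pein_hammer in the frame of ring0 between -0.136 and -0.124 m) or (horizontal distance between pein_hammer and ring1 below 0.025 m and z of pein_hammer in the frame of ring1 between -0.136 and -0.124 m) or (horizontal distance between pein_hammer and ring2 below 0.025 m and z of pein_hammer in the frame of ring2 between -0.136 and -0.124 m) or (horizontal distance between pein_hammer and ring3 below 0.025 m and z of pein_hammer in the frame of ring3 between -0.136 and -0.124 m) or (horizontal distance between pein_hammer and ring4 below 0.025 m and z of pein_hammer in the frame of ring4 between -0.136 and -0.124 m)) and angle between each of pein_hammer, chipping_hammer, soft_hammer, copper_hammer's own z axis and vertical below 0.15 rad and linear speed of each of pein_hammer, chipping_hammer, soft_hammer, copper_hammer, blue_cover, grey_cover below 0.03 m/s and ((horizontal distance between chipping_hammer and ring0 below 0.025 m and z of chipping_hammer in the frame of ring0 between -0.136 and -0.124 m) or (horizontal distance between chipping_hammer and ring1 below 0.025 m and z of chipping_hammer in the frame of ring1 between -0.136 and -0.124 m) or (horizontal distance between chipping_hammer and ring2 below 0.025 m and z of chipping_hammer in the frame of ring2 between -0.136 and -0.124 m) or (horizontal distance between chipping_hammer and ring3 below 0.025 m and z of chipping_hammer in the frame of ring3 between -0.136 and -0.124 m) or (horizontal distance between chipping_hammer and ring4 below 0.025 m and z of chipping_hammer in the frame of ring4 between -0.136 and -0.124 m)) and ((horizontal distance between soft_hammer and ring0 below 0.025 m and z of soft_hammer in the frame of ring0 between -0.136 and -0.124 m) or (horizontal distance between soft_hammer and ring1 below 0.025 m and z of soft_hammer in the frame of ring1 between -0.136 and -0.124 m) or (horizontal distance between soft_hammer and ring2 below 0.025 m and z of soft_hammer in the frame of ring2 between -0.136 and -0.124 m) or (horizontal distance between soft_hammer and ring3 below 0.025 m and z of soft_hammer in the frame of ring3 between -0.136 and -0.124 m) or (horizontal distance between soft_hammer and ring4 below 0.025 m and z of soft_hammer in the frame of ring4 between -0.136 and -0.124 m)) and ((horizontal distance between copper_hammer and ring0 below 0.025 m and z of copper_hammer in the frame of ring0 between -0.136 and -0.124 m) or (horizontal distance between copper_hammer and ring1 below 0.025 m and z of copper_hammer in the frame of ring1 between -0.136 and -0.124 m) or (horizontal distance between copper_hammer and ring2 below 0.025 m and z of copper_hammer in the frame of ring2 between -0.136 and -0.124 m) or (horizontal distance between copper_hammer and ring3 below 0.025 m and z of copper_hammer in the frame of ring3 between -0.136 and -0.124 m) or (horizontal distance between copper_hammer and ring4 below 0.025 m and z of copper_hammer in the frame of ring4 between -0.136 and -0.124 m)) and x of blue_cover in the frame of blue_housing_rim between -0.004 and 0.004 m and y of blue_cover in the frame of blue_housing_rim between -0.004 and 0.004 m and z of blue_cover in the frame of blue_housing_rim between -0.009 and -0.003 m and angle between each of blue_cover, grey_cover's own z axis and vertical below 0.04 rad and (angle between the x axis of blue_cover and the x axis of blue_housing_rim, either way round below 0.07 rad or angle between the x axis of blue_cover and the y axis of blue_housing_rim, either way round below 0.07 rad) and x of grey_cover in the frame of grey_housing_rim between -0.004 and 0.004 m and y of grey_cover in the frame of grey_housing_rim between -0.004 and 0.004 m and z of grey_cover in the frame of grey_housing_rim between -0.009 and -0.003 m and (angle between the x axis of grey_cover and the x axis of grey_housing_rim, either way round below 0.07 rad or angle between the x axis of grey_cover and the y axis of grey_housing_rim, either way round below 0.07 rad)); the robot touches nothing.
It fails at once if a bystander (bottle, can, spanner, bearing or offcut) is pushed more than 30 mm or tipped (distance of any of oil_bottle, spanner, bearing, spray_can, steel_offcut from where it was at the start of the episode above 0.03 m or angle between any of oil_bottle, spray_can's own z axis and vertical above 0.5 rad).
It fails at once if the club hammer already on the rack is moved more than 20 mm (distance of any of club_hammer0, club_hammer1, club_hammer2, club_hammer3, club_hammer4 from where it was at the start of the episode above 0.02 m).
Of pein_hammer, chipping_hammer, soft_hammer, copper_hammer only 3 to 4 are there at a start; the rules pass over those that are not, and their reading is None.
Of club_hammer0, club_hammer1, club_hammer2, club_hammer3, club_hammer4 only 1 to 1 are there at a start; the rules pass over those that are not, and their reading is None.
At some moment in a run one of blue_cover, grey_cover may be knocked a few centimetres aside while the robot is not near it.
It also fails if it takes over 210 s, if anything falls off the work surface, if the arm or the gripper's body presses on something with over 40 N, if the wrist force passes 120 N, or if a joint passes its speed limit or range.

## Working session

There is one attempt and no reset: what is moved stays moved. The work goes in short steps, Python scripts to look and compute and a tool call to move; the robot and the scene stay as the last step left them, time stands still between calls to the robot, and variables do not carry over. Pictures are saved under pics/ and viewed, at most 14 in all, crops included, and the job is handed in when it is done.

Besides the shell and the picture viewer there is one more tool, called by a JSON object that holds its "method" and its "body". carry_out: Moves the arm, as the interface text tells. Its arguments: {"type":"object","properties":{"rows":{"type":"array","items":{"type":"array","items":{"type":"array","items":{"type":"number"}}}},"grip":{"type":"number"},"grip_force":{"type":"number"}},"required":["rows"]}

```bash
mkdir -p pics; ls; cat > h.py <<'E'
import numpy as np, cv2
from workcell import bot
from scipy.spatial.transform import Rotation as R
def ray(f,p):
    K=f["K"];d=np.array([(p[0]-K[0,2])/K[0,0],(p[1]-K[1,2])/K[1,1]]);s=d.copy()
    for _ in range(30): s=d/(1+f["k1"]*(s@s))
    T=f["pose"];return T[:3,3],T[:3,:3]@np.array([s[0],s[1],1])
def atz(f,p,z):
    o,d=ray(f,p);return (o+d*(z-o[2])/d[2])[:3]
def proj(f,P):
    T=f["pose"];c=(np.atleast_2d(P)-T[:3,3])@T[:3,:3];s=c[:,:2]/c[:,2:]
    s=s*(1+f["k1"]*(s**2).sum(1))[:,None];K=f["K"]
    return np.c_[s[:,0]*K[0,0]+K[0,2],s[:,1]*K[1,1]+K[1,2]]
def save(f,n,crop=None,scale=1):
    im=f["pixels"][:,:,::-1]
    if crop: im=im[crop[1]:crop[3],crop[0]:crop[2]]
    cv2.imwrite("pics/"+n+".png",cv2.resize(im,None,fx=scale,fy=scale))
def tri(fs,ps):
    A=np.zeros((3,3));b=np.zeros(3)
    for f,p in zip(fs,ps):
        o,d=ray(f,p);d=d/np.linalg.norm(d);M=np.eye(3)-np.outer(d,d);A+=M;b+=M@o
    return np.linalg.solve(A,b)
E
python3 - <<'E'
from h import *
np.set_printoptions(precision=4,suppress=True)
print({k:np.round(v,3) for k,v in bot.observe().items()})
S=bot.grab_frame("scene");T=bot.grab_frame("top")
save(S,"s0");save(T,"t0")
for f in(S,T):print(f["pose"],f["K"][0,0],f["k1"])
for n in ["ring0","ring1","ring2","ring3","ring4","carrier","pein_hammer","chipping_hammer","copper_hammer","soft_hammer"]+["club_hammer%d"%i for i in range(5)]+["blue_housing_rim","grey_housing_rim","blue_cover","grey_cover"]:
    a=bot.spot_point(S,n)[:1];b=bot.spot_point(T,n)[:1]
    g=lambda a:[(np.round(x["position"],1),round(x["conf"],2)) for x in a]
    t=tri((S,T),(a[0]["position"],b[0]["position"])) if a and b else None
    print(n,g(a),g(b),t)
E
```

```text
pics
{'clock': np.float64(0.0), 'qpos': array([ 1.258,  0.522, -0.036,  1.6  ,  0.021,  1.021, -0.113]), 'qd': array([ 0.001,  0.002, -0.001, -0.001, -0.002, -0.   , -0.001]), 'joint_efforts': array([  0.001, -92.71 ,   1.98 , -36.994,   0.018,   0.008,  -0.   ]), 'position': array([ 0.15 , -0.606,  0.231]), 'tool_rot': array([-3.14 ,  0.   ,  0.243]), 'force': array([ 0.381,  0.701, -0.041]), 'moment': array([-0.013, -0.019, -0.034]), 'finger_force': np.float64(0.0), 'grip_width': np.float64(0.085)}
[[-0.4781  0.8211 -0.3119  0.8911]
 [ 0.8783  0.4445 -0.1762  0.2276]
 [-0.006  -0.3581 -0.9337  1.2953]
 [ 0.      0.      0.      1.    ]] 489.2716828339213 0.006880782864664044
[[-0.0096 -0.9898  0.1422  0.3146]
 [-0.9997  0.0126  0.0204 -0.0094]
 [-0.022  -0.1419 -0.9896  1.5033]
 [ 0.      0.      0.      1.    ]] 430.7429999327216 -0.09143982005683299
ring0 [(array([282.4, 236.4]), 0.78)] [(array([330.4, 164.7]), 0.97)] [ 0.6412 -0.0281  0.1437]
ring1 [(array([282.4, 236.4]), 0.78)] [(array([330.4, 164.7]), 0.97)] [ 0.6412 -0.0281  0.1437]
ring2 [(array([282.4, 236.4]), 0.78)] [(ar
[... 807 characters left out ...]
lub_hammer2 [(array([317.1, 262.5]), 0.75)] [(array([309.7, 175.4]), 0.52)] [0.633  0.0519 0.0044]
club_hammer3 [(array([317.1, 262.5]), 0.75)] [(array([309.7, 175.4]), 0.52)] [0.633  0.0519 0.0044]
club_hammer4 [(array([317.1, 262.5]), 0.75)] [(array([309.7, 175.4]), 0.52)] [0.633  0.0519 0.0044]
blue_housing_rim [(array([435.6, 289.9]), 0.85)] [(array([218.9, 193.9]), 0.95)] [0.5624 0.3587 0.061 ]
grey_housing_rim [(array([447.2, 209.9]), 0.86)] [(array([237.4, 252. ]), 0.93)] [0.3614 0.2929 0.0786]
blue_cover [(array([373.6, 217.2]), 0.68)] [(array([287.2, 227.8]), 0.7)] [0.4472 0.1299 0.0112]
grey_cover [(array([335.3, 206.9]), 0.72)] [(array([319.3, 216.8]), 0.8)] [0.4801 0.0217 0.034 ]
```

View pics/s0.png

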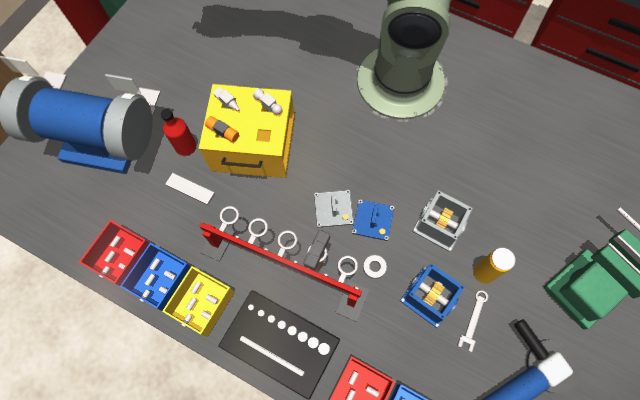

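View pics/t0.png

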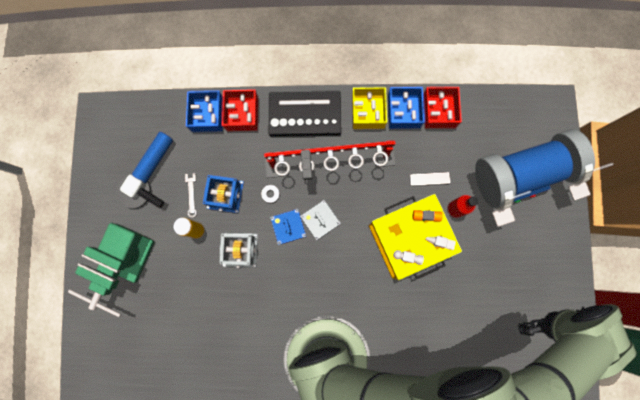

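The bench has three hammers (soft, pein, chipping; carrier about (418,238) in top). The club hangs in ring 3 (top (307,165)), leaving rings 0, 1, 2 and 4 free. The covers lie side by side (top (287,227) blue, (320,218) grey).

```bash
python3 - <<'E'
from h import *
np.set_printoptions(precision=4,suppress=True)
S=bot.grab_frame("scene");T=bot.grab_frame("top");W=bot.grab_frame("wrist")
save(W,"w0")
st=bot.observe();print("wristcam in tool",(np.linalg.inv(np.block([[R.from_euler('xyz',st['tool_rot']).as_matrix(),np.array(st['position'])[:,None]],[np.zeros((1,3)),1]]))@W["pose"]))
for nm,f in(("S",S),("T",T)):
    print(nm,"rings",[(atz(f,x["position"],.145)[:2],round(x["conf"],2)) for x in bot.spot_point(f,"ring0")])
    print(nm,"housing",[atz(f,x["position"],.085)[:2] for n in("blue","grey") for x in bot.spot_point(f,n+"_housing_rim")[:1]])
    print(nm,"carrier",[atz(f,x["position"],0)[:2] for x in bot.spot_point(f,"carrier")[:1]])
    for n,z in [("pein_hammer",.17),("chipping_hammer",.17),("soft_hammer",.17),("copper_hammer",.17),("blue_cover",.014),("grey_cover",.014),("blue_housing_rim",.08),("grey_housing_rim",.08)]:
        for r in bot.regions_of(f,n)[:1]:
            v,u=np.nonzero(r["region"]);P=np.array([atz(f,p,z)[:2] for p in zip(u,v)])
            c,(w,h),a=cv2.minAreaRect((P*1000).astype(np.float32))
            print(nm,n,round(r["conf"],2),"mean",P.mean(0),"rect",np.round(c),np.round((w,h)),round(a,1))
E
```

```text
wristcam in tool [[-0.0004 -0.9605 -0.2784  0.0707]
 [ 1.     -0.0002 -0.0008  0.0009]
 [ 0.0007 -0.2784  0.9605 -0.1426]
 [ 0.      0.      0.      1.    ]]
S rings [(array([ 0.6477, -0.1007]), 0.87), (array([0.6362, 0.0648]), 0.8), (array([0.6313, 0.1453]), 0.73), (array([ 0.647 , -0.0245]), 0.66), (array([ 0.6596, -0.179 ]), 0.65), (array([0.3961, 0.2964]), 0.65)]
S housing [array([0.5686, 0.346 ]), array([0.369 , 0.2931])]
S carrier [array([ 0.4183, -0.2822])]
S pein_hammer 0.89 mean [ 0.3458 -0.2502] rect [ 346. -251.] [98. 37.] 70.4
S chipping_hammer 0.56 mean [ 0.3889 -0.3568] rect [ 389. -353.] [85. 33.] 74.2
S blue_cover 0.72 mean [0.4552 0.1331] rect [455. 133.] [102. 100.] 16.2
S blue_housing_rim 0.63 mean [0.5821 0.3532] rect [581. 354.] [114. 126.] 82.0
S grey_housing_rim 0.72 mean [0.3935 0.2979] rect [391. 298.] [116. 139.] 88.5
T rings [(array([0.6307, 0.0598]), 0.74), (array([ 0.6609, -0.1826]), 0.7), (array([ 0.6579, -0.1055]), 0.7), (array([0.6388, 0.132 ]), 0.6)]
T housing [array([0.5618, 0.3529]), array([0.3676, 0.2927])]
T carrier [array([ 0.3952, -0.2998])]
T pein_hammer 0.76 mean [ 0.3395 -0.2594] rect [ 339. -259.] [92. 26.] 78.6
T chipping_hammer 0.67 mean [ 0.398  -0.2686] rect [ 395. -281.] [215. 230.] 23.1
T soft_hammer 0.87 mean [ 0.4672 -0.3251] rect [ 467. -325.] [95. 35.] 89.2
T copper_hammer 0.46 mean [ 0.6623 -0.0276] rect [653. -22.] [ 82. 419.] 5.0
T blue_cover 0.94 mean [0.4524 0.1272] rect [452. 127.] [101. 102.] 17.0
T grey_cover 0.61 mean [0.4744 0.0156] rect [475.  15.] [102. 102.] 33.2
T blue_housing_rim 0.95 mean [0.5591 0.3411] rect [559. 341.] [132. 118.] 81.3
T grey_housing_rim 0.61 mean [0.3694 0.2854] rect [370. 286.] [129. 107.] 85.0
```

View pics/w0.png

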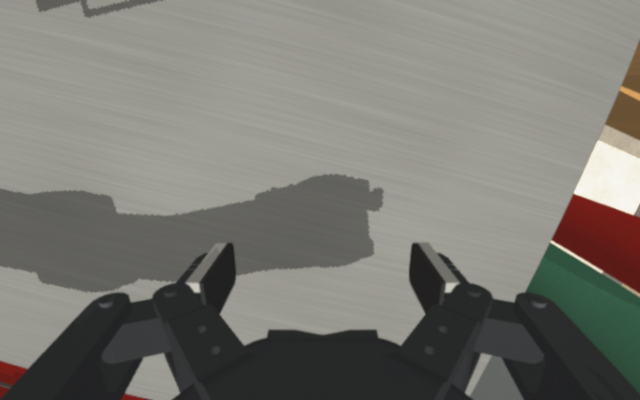

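The wrist view shows only the fingers over empty bench. Next I'll move above the carrier and look from there.

{"method": "carry_out", "body": {"rows": [[[0, 0, -0.05, 0], [0.33, -0.245, -0.13, -64], [0.33, -0.245, -0.13, -64], [0.33, -0.245, -0.13, -64], [0.33, -0.245, -0.13, -64], [0.33, -0.245, -0.13, -64], [0.33, -0.245, -0.13, -64], [0.33, -0.245, -0.13, -64], [0.33, -0.245, -0.13, -64], [0.33, -0.245, -0.13, -64], [0.33, -0.245, -0.13, -64], [0.33, -0.245, -0.13, -64]]], "grip": 0.06}}

```text
clock: 4.35
position: [0.4162, -0.2838, 0.3631]
tool_rot: [3.138, -0.001, 1.368]
force: [-0.0, 0.3, 0.4]
grip_width: 0.0598
finger_force: 0.0
```

```bash
cat >> h.py <<'E'
np.set_printoptions(precision=4,suppress=True)
def go(x,y,z,yaw):
    "shift in tool axes to reach world pose (deg yaw)"
    st=bot.observe();M=R.from_euler('xyz',st['tool_rot']).as_matrix()
    y0=np.degrees(st['tool_rot'][2]);d=M.T@(np.array([x,y,z])-st['position'])
    tw=-((yaw-y0+180)%360-180)
    print("go",np.round(d,4),"twist",round(tw,2),"rows",max(np.linalg.norm(d)/.0417,abs(tw)/7.16))
def pca(f,reg,z):
    v,u=np.nonzero(reg);P=np.array([atz(f,p,z)[:2] for p in zip(u,v)])
    c,(w,h),a=cv2.minAreaRect((P*1000).astype(np.float32))
    return P.mean(0),np.round(c,1),np.round((w,h),1),round(a,1)
def stt():
    s=bot.observe();print("t",round(float(s['clock']),2),np.round(s['position'],4),np.round(np.degrees(s['tool_rot']),2),"q",np.round(s['qpos'],2),"F",np.round(s['force'],1),"w",round(float(s['grip_width']),4),round(float(s['finger_force']),1))
E
python3 - <<'E'
from h import *
stt();W=bot.grab_frame("wrist");save(W,"w1")
for n in("pein_hammer","chipping_hammer","soft_hammer","copper_hammer"):
    for r in bot.regions_of(W,n)[:2]: print(n,round(r["conf"],2),np.round(r["position"]),pca(W,r["region"],.17))
    for r in bot.spot_point(W,n)[:1]: print(n,r["conf"],atz(W,r["position"],.0),r["position"])
E
```

```text
t 4.35 [ 0.4162 -0.2838  0.3631] [179.8   -0.06  78.39] q [ 0.85  0.22 -0.44  1.71  0.1   1.22  0.18] F [-0.   0.3  0.4] w 0.0598 0.0
pein_hammer 0.64 [252. 161.] (array([ 0.3428, -0.2558]), array([ 343.6, -256.4]), array([94.7, 38.3]), 67.7)
pein_hammer 0.72 [ 0.342  -0.2548  0.    ] [275.0, 143.8]
chipping_hammer 0.7 [311. 235.] (array([ 0.3871, -0.3581]), array([ 388. , -354.7]), array([90.1, 28.1]), 77.1)
chipping_hammer 0.62 [ 0.3825 -0.3613  0.    ] [311.6, 198.1]
soft_hammer 0.88 [373. 194.] (array([ 0.4683, -0.319 ]), array([ 467.7, -321. ]), array([96. , 31.5]), 85.7)
soft_hammer 0.9 [ 0.4677 -0.3244  0.    ] [355.2, 168.6]
copper_hammer 0.26 [520.  61.] (array([ 0.6477, -0.2007]), array([ 639.8, -193.3]), array([111. ,  85.5]), 5.8)
```

View pics/w1.png

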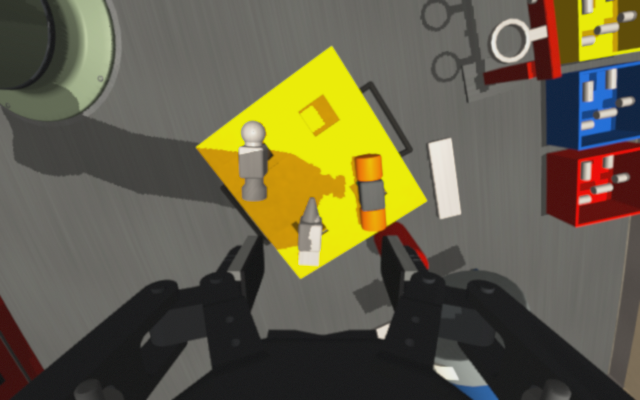

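Three hammers are on the carrier: pein at pixel (252,161), chipping (311,235), soft (373,194). I'll take soft first.

```bash
python3 - <<'E'
from h import *
go(.4675,-.3225,.153,87)
E
```

```text
go [-0.0198  0.062   0.2081] twist -9.17 rows 5.228501736116665
```

{"method": "carry_out", "body": {"rows": [[[-0.027, 0.057, 0, -9], [-0.027, 0.057, 0.05, -9], [-0.027, 0.057, 0.12, -9], [-0.027, 0.057, 0.12, -9], [-0.027, 0.057, 0.12, -9], [-0.027, 0.057, 0.12, -9]]]}}

```text
clock: 5.3
position: [0.461, -0.3278, 0.2409]
tool_rot: [-3.139, -0.002, 1.516]
force: [1.0, 0.7, 1.5]
grip_width: 0.0602
finger_force: 0.0
```

```bash
python3 - <<'E'
from h import *
stt();W=bot.grab_frame("wrist");save(W,"w2")
for n in("soft_hammer",):
    for r in bot.regions_of(W,n)[:1]: print(n,round(r["conf"],2),np.round(r["position"]),pca(W,r["region"],.175))
go(.4675,-.3225,.153,87)
s=bot.observe();print(proj(W,[.4675,-.3225,.179]))
E
```

```text
t 5.3 [ 0.461  -0.3278  0.2409] [-179.85   -0.1    86.88] q [ 0.83  0.45 -0.43  1.73  0.21  1.02  0.27] F [1.  0.7 1.5] w 0.0602 0.0
soft_hammer 0.67 [335. 191.] (array([ 0.4694, -0.3174]), array([ 469.2, -320.4]), array([92.5, 30.4]), 85.2)
go [0.0063 0.0045 0.0908] twist -0.12 rows 2.185168778119824
[[330.3881 201.258 ]]
```

View pics/w2.png

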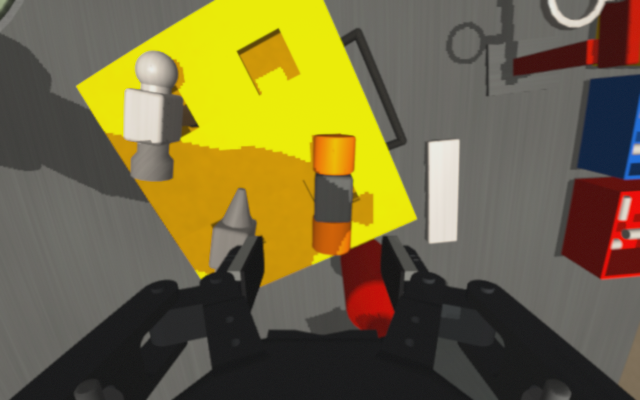

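Soft hammer block at pixel (334,197), right between the fingers; chipping is at (232,225), clear of the left finger. Descend and grip.

{"method": "carry_out", "body": {"rows": [[[0.007, 0.006, 0.03, 0], [0.007, 0.006, 0.06, 0], [0.007, 0.006, 0.088, 0], [0.007, 0.006, 0.088, 0], [0.007, 0.006, 0.088, 0]]]}}

```text
clock: 5.82
position: [0.4686, -0.3216, 0.1551]
tool_rot: [3.141, 0.001, 1.517]
force: [0.1, -1.1, 1.1]
grip_width: 0.0598
finger_force: 0.0
```

{"method": "carry_out", "body": {"rows": [[[0, 0, 0, 0], [0, 0, 0, 0], [0, 0, 0, 0], [0, 0, 0, 0], [0, 0, 0, 0], [0, 0, 0, 0]]], "grip": 0.0, "grip_force": 80}}

```text
clock: 6.32
position: [0.469, -0.3219, 0.1558]
tool_rot: [3.139, 0.002, 1.516]
force: [-4.9, 2.6, 19.7]
grip_width: 0.0263
finger_force: 79.2
```

{"method": "carry_out", "body": {"rows": [[[0, 0, -0.02, 0], [0, 0, -0.05, 0], [0, 0, -0.08, 0], [0, 0, -0.12, 0], [0, 0, -0.16, 0], [0, 0, -0.18, 0], [0, 0, -0.18, 0]]]}}

```text
clock: 6.9
position: [0.4694, -0.3218, 0.3389]
tool_rot: [3.135, 0.004, 1.517]
force: [0.7, 0.3, -5.9]
grip_width: 0.0267
finger_force: 81.2
```

```bash
python3 - <<'E'
from h import *
stt();go(.54,-.18,.335,5)
S=bot.grab_frame("scene");T=bot.grab_frame("top")
# ring circles refine
for nm,f,r in(("S",S,(190,190,380,300)),("T",T,(260,130,410,190))):
    print(nm,[(np.round(x["position"],1),atz(f,x["position"],.145)[:2]) for x in bot.spot_point(f,"ring0")[:6]])
im=np.hstack([cv2.resize(S["pixels"][195:305,195:375,::-1],None,fx=2.2,fy=2.2)])
im2=cv2.resize(T["pixels"][135:190,260:400,::-1],(396,156))
cv2.imwrite("pics/r.png",np.vstack([im,im2]))
E
```

```text
t 6.9 [ 0.4694 -0.3218  0.3389] [179.62   0.22  86.89] q [ 0.83  0.36 -0.45  1.6   0.16  1.21  0.29] F [ 0.7  0.3 -5.9] w 0.0267 81.2
go [0.1454 0.0628 0.0038] twist 81.89 rows 11.437767072983265
S [(array([228.6, 217.5]), array([ 0.6651, -0.1749])), (array([259.7, 227.4]), array([ 0.6504, -0.0936])), (array([348.7, 268. ]), array([0.6359, 0.1461])), (array([285.2, 237. ]), array([ 0.6417, -0.0259]))]
T [(array([280.3, 166.4]), array([0.6353, 0.1389])), (array([377. , 156.2]), array([ 0.6647, -0.1746])), (array([332.2, 160.5]), array([ 0.6523, -0.0294])), (array([355. , 159.4]), array([ 0.6549, -0.1031]))]
```

View pics/r.png

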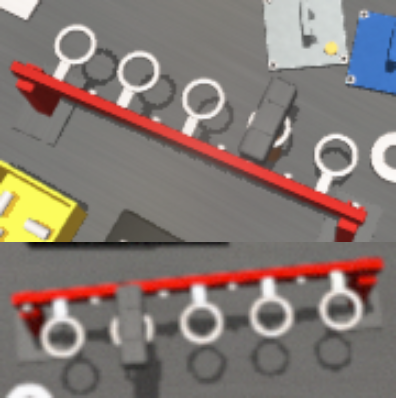

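Rings clearly visible; ring 0..4 at crop (75,45),(139,71),(204,99),club,(336,155). Fit the row with my pixel picks.

```bash
python3 - <<'E'
from h import *
from scipy.optimize import least_squares
S=bot.grab_frame("scene");T=bot.grab_frame("top")
s=np.array([[229.1,215.5],[258.2,227.3],[287.7,240],[347.7,265.5]]);t=np.array([[380.5,158.6],[355.8,161.1],[331.4,163.2],[282.3,168.5]])
k=np.array([0,1,2,4])
for nm,fp in(("S",[(S,s)]),("T",[(T,t)]),("ST",[(S,s),(T,t)])):
    m=lambda q:np.c_[q[0]-(k-2)*.08*np.sin(q[2]),q[1]+(k-2)*.08*np.cos(q[2]),0*k+.145]
    r=least_squares(lambda q:np.concatenate([(proj(f,m(q))-p).ravel() for f,p in fp]),[.645,-.02,.1])
    print(nm,r.x,np.degrees(r.x[2]),"rms",np.sqrt((r.fun**2).mean()));print(m(r.x)[:,:2])
# hammer in hand
st=bot.observe()
for nm,f in(("S",S),("T",T)):
    for r in bot.spot_point(f,"soft_hammer")[:1]: print(nm,r["conf"],np.round(r["position"]),"z=.20:",atz(f,r["position"],st["position"][2]-.14))
    for r in bot.regions_of(f,"soft_hammer")[:1]: print(pca(f,r["region"],st["position"][2]+.015))
E
```

```text
S [ 0.6455 -0.0174  0.0882] 5.053963738043067 rms 0.19635086874226046
[[ 0.6596 -0.1768]
 [ 0.6525 -0.0971]
 [ 0.6455 -0.0174]
 [ 0.6314  0.142 ]]
T [ 0.6426 -0.0265  0.0882] 5.054509903000227 rms 0.13423495339694078
[[ 0.6567 -0.1859]
 [ 0.6496 -0.1062]
 [ 0.6426 -0.0265]
 [ 0.6285  0.1329]]
ST [ 0.6443 -0.0208  0.0872] 4.995234775339622 rms 1.1705309240049522
[[ 0.6583 -0.1802]
 [ 0.6513 -0.1005]
 [ 0.6443 -0.0208]
 [ 0.6304  0.1386]]
(array([ 0.4885, -0.2815]), array([ 484. , -288.3]), array([141. ,  56.7]), 63.9)
(array([ 0.4626, -0.2954]), array([ 461. , -297.7]), array([43.7, 44.2]), 87.5)
```

{"method": "carry_out", "body": {"rows": [[[0.05, 0.03, 0, 15], [0.1, 0.06, 0, 41], [0.147, 0.083, 0, 82], [0.147, 0.083, 0, 82], [0.147, 0.083, 0, 82], [0.147, 0.083, 0, 82], [0.147, 0.083, 0, 82], [0.147, 0.083, 0, 82], [0.147, 0.083, 0, 82], [0.147, 0.083, 0, 82], [0.147, 0.083, 0, 82], [0.147, 0.083, 0, 82]]]}}

```text
clock: 8.4
position: [0.5589, -0.1788, 0.333]
tool_rot: [-3.141, 0.0, 0.079]
force: [0.1, 0.3, -5.4]
grip_width: 0.0265
finger_force: 80.8
```

```bash
python3 - <<'E'
from h import *
stt();W=bot.grab_frame("wrist");save(W,"w3")
print([(np.round(x["position"],1),atz(W,x["position"],.145)[:2],round(x["conf"],2)) for x in bot.spot_point(W,"ring0")[:6]])
k=np.array([0,1,2,4])
for r in ([.6455,-.0174],[.6426,-.0265]):
    print(proj(W,np.c_[r[0]-(k-2)*.08*.088,r[1]+(k-2)*.08*.996,0*k+.145]))
E
```

```text
t 8.4 [ 0.5589 -0.1788  0.333 ] [-179.99    0.03    4.54] q [ 0.36  0.38 -0.22  1.56  0.08  1.21 -1.36] F [ 0.1  0.3 -5.4] w 0.0265 80.8
[(array([331.8,  78.7]), array([ 0.6607, -0.1816]), 0.97), (array([257.3,  78.3]), array([ 0.6552, -0.1034]), 0.8), (array([109.1,  86.8]), array([0.6367, 0.0586]), 0.78), (array([180.7,  83.9]), array([ 0.6442, -0.0214]), 0.76), (array([42.1, 86.2]), array([0.6338, 0.138 ]), 0.63)]
[[327.1482  79.4236]
 [251.2562  80.5114]
 [176.9319  82.3661]
 [ 39.1355  88.298 ]]
[[335.5298  83.0395]
 [259.7731  84.0269]
 [185.4     85.7529]
 [ 46.8996  91.3446]]
```

View pics/w3.png

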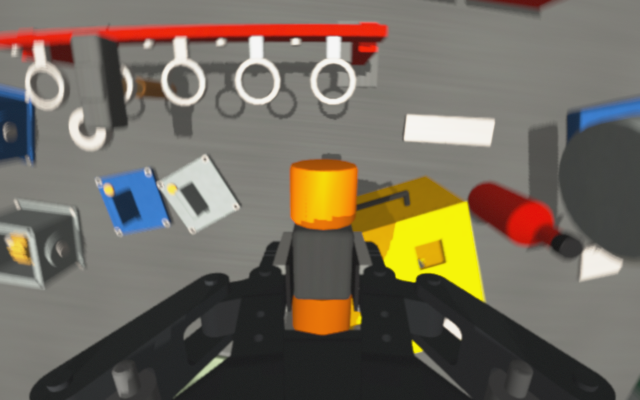

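Rings by eye at (333,81),(257,81),(183,81),(43,84); hammer block spans rows ~228–300 at column 323. The wrist view sits between the two fixed cameras, so I'll use a joint fit.

```bash
python3 - <<'E'
from h import *
from scipy.optimize import least_squares
W=bot.grab_frame("wrist");st=bot.observe();p=st["position"];M=R.from_euler('xyz',st['tool_rot']).as_matrix()
w=np.array([[333,81],[257,81],[183,81],[43,84.]]);k=np.array([0,1,2,4])
m=lambda q:np.c_[q[0]-(k-2)*.08*np.sin(q[2]),q[1]+(k-2)*.08*np.cos(q[2]),0*k+.145]
r=least_squares(lambda q:(proj(W,m(q))-w).ravel(),[.645,-.02,.1]);print(r.x,np.sqrt((r.fun**2).mean()),m(r.x)[:,:2])
zt=p[2]-.1555+.179
for dx in(-.018,0,.018): print(dx,proj(W,[np.r_[p[:2]+(M@[dx,dy,0])[:2],zt] for dy in(-.014,.014)]).ravel())
E
```

```text
[ 0.6466 -0.023   0.0735] 0.24977488705577275 [[ 0.6583 -0.1826]
 [ 0.6525 -0.1028]
 [ 0.6466 -0.023 ]
 [ 0.6348  0.1365]]
-0.018 [291.0778 304.8617 350.3289 304.6221]
0 [289.5829 271.3483 351.28   271.0799]
0.018 [288.0114 234.8873 352.2666 234.5858]
```

{"method": "carry_out", "body": {"rows": [[[0.033, 0, 0, 0], [0.065, -0.002, 0, 0], [0.097, -0.005, 0, -0.5], [0.097, -0.005, 0, -0.5], [0.097, -0.005, 0.02, -0.5], [0.097, -0.005, 0.035, -0.5], [0.097, -0.005, 0.035, -0.5]]]}}

```text
clock: 9.13
position: [0.654, -0.1654, 0.2948]
tool_rot: [-3.14, 0.005, 0.099]
force: [-1.1, 0.2, -5.8]
grip_width: 0.0264
finger_force: 80.7
```

```bash
python3 - <<'E'
from h import *
stt();S=bot.grab_frame("scene");T=bot.grab_frame("top")
p=proj(S,[.6585,-.1815,.145])[0].astype(int);q=proj(T,[.6585,-.1815,.145])[0].astype(int);print(p,q)
c=lambda f,p:cv2.resize(f["pixels"][max(0,p[1]-70):p[1]+30,p[0]-50:p[0]+50,::-1],(400,400),interpolation=cv2.INTER_CUBIC)
cv2.imwrite("pics/c1.png",np.hstack([c(S,p),c(T,q)]))
go(.656,-.1815,.155,5)
E
```

```text
t 9.13 [ 0.654  -0.1654  0.2948] [-179.91    0.27    5.64] q [ 0.29  0.56 -0.21  1.36  0.12  1.23 -1.4 ] F [-1.1  0.2 -5.8] w 0.0264 80.7
[227 214] [379 158]
go [-0.0005  0.0159  0.1433] twist 0.54 rows 3.457755353800518
```

View pics/c1.png

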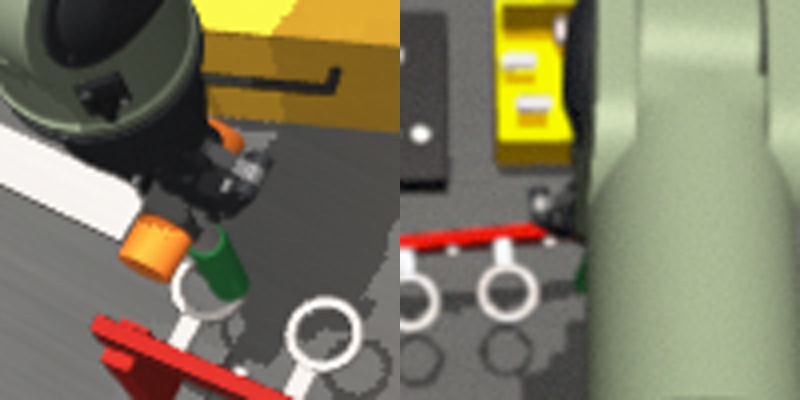

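The S view shows the handle end (crop (230,292)) about 16 mm towards +y of ring 0 (208,283), matching the measured offset. Shift it and descend.

{"method": "carry_out", "body": {"rows": [[[0, 0.016, 0, 0.5], [0, 0.016, 0, 0.5], [0, 0.016, 0, 0.5], [0, 0.016, 0.02, 0.5], [0, 0.016, 0.04, 0.5], [0, 0.016, 0.06, 0.5], [0, 0.016, 0.06, 0.5]]]}}

```text
clock: 9.82
position: [0.6553, -0.181, 0.2353]
tool_rot: [-3.14, 0.004, 0.087]
force: [-0.4, -0.5, -5.4]
grip_width: 0.0264
finger_force: 80.7
```

```bash
python3 - <<'E'
from h import *
stt();go(.656,-.1815,.157,5)
E
```

```text
t 9.82 [ 0.6553 -0.181   0.2353] [-179.91    0.24    4.98] q [ 0.31  0.62 -0.21  1.42  0.13  1.12 -1.4 ] F [-0.4 -0.5 -5.4] w 0.0264 80.7
go [0.001  0.0007 0.0783] twist -0.02 rows 1.8769794531891464
```

No contact force with the handle 5 cm into the ring. Lower to the rest height.

{"method": "carry_out", "body": {"rows": [[[0, 0, 0.02, 0], [0, 0, 0.04, 0], [0, 0, 0.06, 0], [0, 0, 0.07, 0], [0, 0, 0.076, 0], [0, 0, 0.077, 0]]]}}

```text
clock: 10.32
position: [0.6568, -0.1814, 0.1615]
tool_rot: [-3.141, 0.0, 0.086]
force: [-0.4, -0.0, -5.2]
grip_width: 0.0263
finger_force: 80.9
```

{"method": "carry_out", "body": {"rows": [[[0, 0, 0, 0], [0, 0, 0, 0], [0, 0, 0, 0], [0, 0, 0, 0], [0, 0, 0, 0]]], "grip": 0.045}}

```text
clock: 10.73
position: [0.6569, -0.1816, 0.162]
tool_rot: [3.141, -0.001, 0.086]
force: [0.1, 0.2, 0.1]
grip_width: 0.0448
finger_force: 0.0
```

{"method": "carry_out", "body": {"rows": [[[0, 0, -0.02, 0], [0, 0, -0.05, 0], [0, 0, -0.08, 0], [0, 0, -0.12, 0], [0, 0, -0.15, 0], [-0.03, 0, -0.18, 0], [-0.07, 0, -0.2, 0], [-0.1, 0, -0.2, 0], [-0.1, 0, -0.2, 0]]], "grip": 0.06}}

```text
clock: 11.48
position: [0.5527, -0.1917, 0.3639]
tool_rot: [3.139, -0.001, 0.083]
force: [-0.4, 0.3, -1.0]
grip_width: 0.0602
finger_force: 0.0
```

```bash
python3 - <<'E'
from h import *
stt();W=bot.grab_frame("wrist");save(W,"w4")
for r in bot.spot_point(W,"soft_hammer")[:1]: print(r["conf"],r["position"],atz(W,r["position"],.015))
for r in bot.regions_of(W,"soft_hammer")[:1]: print(pca(W,r["region"],.175))
go(.388,-.3555,.30,77)
E
```

```text
t 11.48 [ 0.5527 -0.1917  0.3639] [179.86  -0.08   4.74] q [ 0.39  0.35 -0.22  1.52  0.08  1.27 -1.33] F [-0.4  0.3 -1. ] w 0.0602 0.0
0.83 [322.8, 84.1] [ 0.6612 -0.1853  0.015 ]
(array([ 0.659 , -0.1823]), array([ 657.8, -182.2]), array([89. , 29.1]), 3.2)
go [-0.1828  0.1503  0.0617] twist -72.1 rows 10.069499396303593
```

View pics/w4.png

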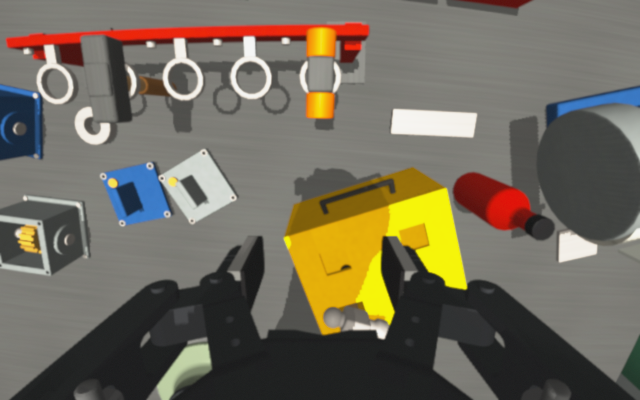

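The soft hammer hangs in ring 0 (320,73). Next, the chipping hammer.

{"method": "carry_out", "body": {"rows": [[[-0.183, 0.15, 0.04, -72], [-0.183, 0.15, 0.04, -72], [-0.183, 0.15, 0.04, -72], [-0.183, 0.15, 0.04, -72], [-0.183, 0.15, 0.04, -72], [-0.183, 0.15, 0.04, -72], [-0.183, 0.15, 0.04, -72], [-0.183, 0.15, 0.04, -72], [-0.183, 0.15, 0.04, -72], [-0.183, 0.15, 0.04, -72], [-0.183, 0.15, 0.08, -72], [-0.183, 0.15, 0.08, -72]]]}}

```text
clock: 12.63
position: [0.3867, -0.3541, 0.2764]
tool_rot: [-3.136, -0.004, 1.347]
force: [-0.7, 0.2, -1.1]
grip_width: 0.0602
finger_force: 0.0
```

```bash
python3 - <<'E'
from h import *
stt();W=bot.grab_frame("wrist");save(W,"w5")
for n in("chipping_hammer","pein_hammer"):
    for r in bot.regions_of(W,n)[:1]: print(n,round(r["conf"],2),np.round(r["position"]),pca(W,r["region"],.175))
    for r in bot.spot_point(W,n)[:1]: print(n,r["conf"],atz(W,r["position"],.015),r["position"])
P=np.array([[.388,-.3555]])
for a in(70,77):
  d=np.array([np.cos(np.radians(a)),np.sin(np.radians(a))])
  print(a,proj(W,[np.r_[P[0]+d*s,.179] for s in(-.046,-.018,0,.018,.046)]).round().tolist())
go(.388,-.3555,.155,77)
E
```

```text
t 12.63 [ 0.3867 -0.3541  0.2764] [-179.69   -0.21   77.2 ] q [ 0.9   0.33 -0.34  1.79  0.12  1.05  0.28] F [-0.7  0.2 -1.1] w 0.0602 0.0
chipping_hammer 0.71 [321. 196.] (array([ 0.3867, -0.3576]), array([ 387.7, -354.5]), array([87.1, 28.3]), 76.4)
chipping_hammer 0.92 [ 0.387  -0.3559  0.015 ] [323.5, 163.5]
pein_hammer 0.59 [245.  93.] (array([ 0.3446, -0.2575]), array([ 348.5, -258.2]), array([89.3, 45.2]), 80.8)
70 [[318.0, 246.0], [321.0, 216.0], [324.0, 197.0], [327.0, 176.0], [331.0, 142.0]]
77 [[324.0, 246.0], [324.0, 217.0], [324.0, 197.0], [324.0, 176.0], [324.0, 142.0]]
go [-0.     -0.0005  0.1276] twist -0.19 rows 3.0607431151194024
```

View pics/w5.png

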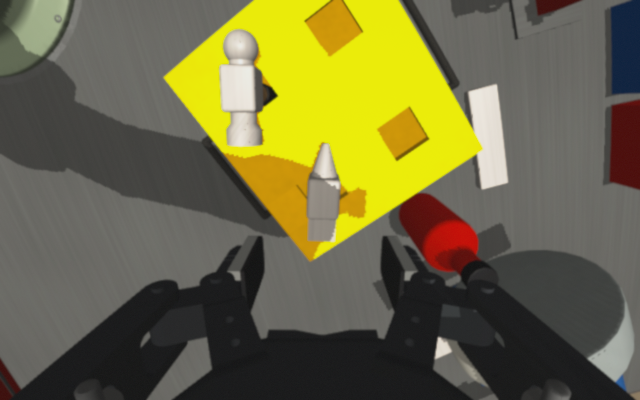

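```bash
python3 - <<'E'
from h import *
T=bot.grab_frame("top");S=bot.grab_frame("scene")
for f in(S,T):
    for r in bot.spot_point(f,"oil_bottle")[:1]: print(r["conf"],atz(f,r["position"],0))
E
```

```text
0.61 [ 0.512  -0.4577  0.    ]
0.7 [ 0.5151 -0.4662  0.    ]
```

{"method": "carry_out", "body": {"rows": [[[0, 0, 0.03, 0], [0, 0, 0.06, 0], [0, 0, 0.06, 0]]], "grip": 0.05}}

```text
clock: 13.33
position: [0.3859, -0.354, 0.2176]
tool_rot: [-3.137, -0.003, 1.342]
force: [-0.6, 0.2, -1.0]
grip_width: 0.0498
finger_force: 0.0
```

Bottle is 16 cm away: clear.

{"method": "carry_out", "body": {"rows": [[[-0.001, 0.001, 0.03, 0], [-0.001, 0.001, 0.055, 0], [-0.001, 0.001, 0.062, 0], [-0.001, 0.001, 0.062, 0], [-0.001, 0.001, 0.062, 0]]]}}

```text
clock: 13.75
position: [0.3888, -0.3568, 0.1608]
tool_rot: [3.141, 0.0, 1.342]
force: [1.1, 0.6, -0.1]
grip_width: 0.0501
finger_force: 0.0
```

{"method": "carry_out", "body": {"rows": [[[0, 0, 0, 0], [0, 0, 0, 0], [0, 0, 0, 0], [0, 0, 0, 0], [0, 0, 0, 0], [0, 0, 0, 0]]], "grip": 0.0}}

```text
clock: 14.25
position: [0.3885, -0.3569, 0.1611]
tool_rot: [3.14, 0.001, 1.342]
force: [-5.1, 2.5, 15.3]
grip_width: 0.0263
finger_force: 78.7
```

{"method": "carry_out", "body": {"rows": [[[0, 0, -0.02, 0], [0, 0, -0.05, 0], [0, 0, -0.08, 0], [0, 0, -0.12, 0], [0, 0, -0.16, 0], [0, 0, -0.18, 0], [0, 0, -0.18, 0]]]}}

```text
clock: 14.83
position: [0.3894, -0.3571, 0.3446]
tool_rot: [3.135, 0.004, 1.342]
force: [0.7, 0.3, -5.0]
grip_width: 0.0263
finger_force: 81.2
```

```bash
python3 - <<'E'
from h import *
stt();go(.56,-.115,.335,5)
E
```

```text
t 14.83 [ 0.3894 -0.3571  0.3446] [179.62   0.2   76.89] q [ 0.9   0.27 -0.35  1.69  0.1   1.19  0.3 ] F [ 0.7  0.3 -5. ] w 0.0263 81.2
go [0.2745 0.1112 0.0094] twist 71.89 rows 10.041010437492451
```

{"method": "carry_out", "body": {"rows": [[[0.275, 0.111, 0.009, 72], [0.275, 0.111, 0.009, 72], [0.275, 0.111, 0.009, 72], [0.275, 0.111, 0.009, 72], [0.275, 0.111, 0.009, 72], [0.275, 0.111, 0.009, 72], [0.275, 0.111, 0.009, 72], [0.275, 0.111, 0.009, 72], [0.275, 0.111, 0.009, 72], [0.275, 0.111, 0.009, 72], [0.275, 0.111, 0.009, 72], [0.275, 0.111, 0.009, 72]]]}}

```text
clock: 15.83
position: [0.5583, -0.1133, 0.3297]
tool_rot: [-3.141, 0.001, 0.08]
force: [0.0, 0.0, -4.4]
grip_width: 0.0256
finger_force: 80.9
```

```bash
python3 - <<'E'
from h import *
stt();W=bot.grab_frame("wrist");save(W,"w6",(200,20,460,340),1.8)
print([(np.round(x["position"],1),atz(W,x["position"],.145)[:2],round(x["conf"],2)) for x in bot.spot_point(W,"ring0")[:6]])
st=bot.observe();p=st["position"];M=R.from_euler('xyz',st['tool_rot']).as_matrix();zt=p[2]-.161+.179
for dx in(-.018,0,.018): print(dx,((proj(W,[np.r_[p[:2]+(M@[dx,dy,0])[:2],zt] for dy in(-.014,.014)])-[200,20])*1.8).ravel())
go(.6525,-.102,.30,5)
E
```

```text
t 15.83 [ 0.5583 -0.1133  0.3297] [-179.99    0.07    4.57] q [ 0.29  0.35 -0.26  1.61  0.09  1.19 -1.48] F [ 0.   0.  -4.4] w 0.0256 80.9
[(array([314.7,  84.6]), array([ 0.6524, -0.0987]), 0.78), (array([392.9,  85.7]), array([ 0.6581, -0.1804]), 0.72), (array([96.9, 88.2]), array([0.6337, 0.1357]), 0.71), (array([239.1,  88. ]), array([ 0.6432, -0.0197]), 0.61)]
-0.018 [167.2129 500.7717 270.2414 499.9525]
0 [164.4478 442.1025 271.5618 441.2047]
0.018 [161.5378 378.4971 272.9147 377.5103]
go [ 0.0948 -0.0031  0.0299] twist 0.12 rows 2.3852453269478997
```

View pics/w6.png

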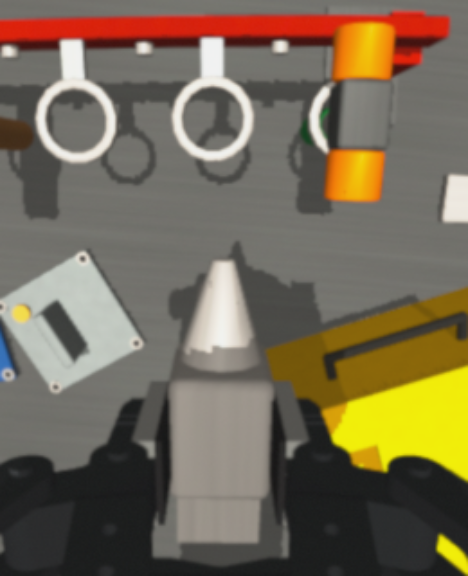

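The chipping hammer block (rows 378–497) matches the predicted centred grasp. On to ring 1.

{"method": "carry_out", "body": {"rows": [[[0.033, -0.001, 0, 0], [0.065, -0.002, 0, 0], [0.094, -0.004, 0, 0], [0.094, -0.004, 0, 0], [0.094, -0.004, 0.01, 0], [0.094, -0.004, 0.02, 0], [0.094, -0.004, 0.02, 0]]]}}

```text
clock: 16.52
position: [0.6503, -0.1022, 0.3076]
tool_rot: [-3.141, 0.004, 0.087]
force: [0.1, -0.4, -5.2]
grip_width: 0.0258
finger_force: 81.0
```

```bash
python3 - <<'E'
from h import *
stt();go(.6518,-.101,.24,5)
S=bot.grab_frame("scene");p=proj(S,[.652,-.101,.145])[0].astype(int)
save(S,"c2",(p[0]-50,p[1]-60,p[0]+50,p[1]+40),4)
st=bot.observe()["position"];print((proj(S,[[.652,-.101,.145],[st[0],st[1],st[2]-.146]])-p+[50,60])*4)
E
```

```text
t 16.52 [ 0.6503 -0.1022  0.3076] [-179.98    0.21    4.98] q [ 0.22  0.53 -0.25  1.4   0.13  1.24 -1.52] F [ 0.1 -0.4 -5.2] w 0.0258 81.0
go [ 0.0018 -0.001   0.0676] twist -0.02 rows 1.621548084273645
[[203.1263 242.3635]
 [198.536  230.632 ]]
```

View pics/c2.png

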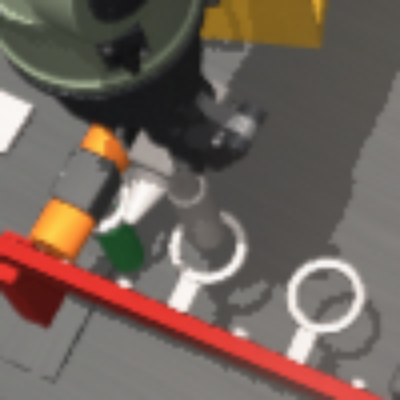

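The handle end sits inside ring 1 in view (206,238 vs ring 208,247). Lower and release.

{"method": "carry_out", "body": {"rows": [[[0.002, -0.001, 0.02, 0], [0.002, -0.001, 0.05, 0], [0.002, -0.001, 0.08, 0], [0.002, -0.001, 0.11, 0], [0.002, -0.001, 0.135, 0], [0.002, -0.001, 0.142, 0], [0.002, -0.001, 0.142, 0]]]}}

```text
clock: 17.15
position: [0.6528, -0.1007, 0.1672]
tool_rot: [-3.141, 0.003, 0.086]
force: [1.0, 0.4, -3.9]
grip_width: 0.0259
finger_force: 80.9
```

{"method": "carry_out", "body": {"rows": [[[0, 0, 0, 0], [0, 0, 0, 0], [0, 0, 0, 0], [0, 0, 0, 0], [0, 0, 0, 0]]], "grip": 0.045}}

```text
clock: 17.57
position: [0.6543, -0.1005, 0.1694]
tool_rot: [3.141, -0.002, 0.086]
force: [-0.2, -0.0, 0.2]
grip_width: 0.0449
finger_force: 0.0
```

{"method": "carry_out", "body": {"rows": [[[0, 0, -0.02, 0], [0, 0, -0.05, 0], [0, 0, -0.08, 0], [0, 0, -0.12, 0], [0, 0, -0.15, 0], [-0.03, 0, -0.18, 0], [-0.07, 0, -0.2, 0], [-0.1, 0, -0.2, 0], [-0.1, 0, -0.2, 0]]], "grip": 0.055}}

```text
clock: 18.32
position: [0.5502, -0.1102, 0.3709]
tool_rot: [3.139, -0.002, 0.084]
force: [0.2, -0.4, -0.0]
grip_width: 0.0552
finger_force: 0.0
```

```bash
python3 - <<'E'
from h import *
stt();W=bot.grab_frame("wrist")
for n in("soft_hammer","chipping_hammer"):
  for r in bot.spot_point(W,n)[:1]: print(n,r["conf"],r["position"],atz(W,r["position"],.015))
  for r in bot.regions_of(W,n)[:1]: print(pca(W,r["region"],.175))
go(.343,-.257,.28,72)
E
```

```text
t 18.32 [ 0.5502 -0.1102  0.3709] [179.88  -0.11   4.8 ] q [ 0.29  0.31 -0.26  1.57  0.08  1.27 -1.47] F [ 0.2 -0.4 -0. ] w 0.0552 0.0
soft_hammer 0.56 [373.0, 91.4] [ 0.6552 -0.1845  0.015 ]
(array([ 0.658 , -0.1788]), array([ 657.2, -173.3]), array([92.9, 47.7]), 2.1)
chipping_hammer 0.67 [322.7, 86.7] [ 0.6554 -0.1036  0.015 ]
(array([ 0.6473, -0.1016]), array([ 651.6, -101.4]), array([88.1, 27.7]), 4.1)
go [-0.2239  0.1295  0.088 ] twist -67.07 rows 9.36675333040251
```

Chipping hangs at ring 1. Next, the pein hammer.

{"method": "carry_out", "body": {"rows": [[[-0.224, 0.13, 0.02, -70], [-0.224, 0.13, 0.02, -70], [-0.224, 0.13, 0.02, -70], [-0.224, 0.13, 0.02, -70], [-0.224, 0.13, 0.02, -70], [-0.224, 0.13, 0.02, -70], [-0.224, 0.13, 0.02, -70], [-0.224, 0.13, 0.02, -70], [-0.224, 0.13, 0.02, -70], [-0.224, 0.13, 0.07, -70], [-0.224, 0.13, 0.09, -70], [-0.224, 0.13, 0.09, -70]]]}}

```text
clock: 19.57
position: [0.3409, -0.2567, 0.274]
tool_rot: [-3.135, -0.003, 1.312]
force: [0.1, -0.1, -0.3]
grip_width: 0.0555
finger_force: 0.0
```

```bash
python3 - <<'E'
from h import *
stt();W=bot.grab_frame("wrist");T=bot.grab_frame("top")
n="pein_hammer"
for f in(W,T):
  for r in bot.regions_of(f,n)[:1]: print(n,round(r["conf"],2),np.round(r["position"]),[pca(f,r["region"],z) for z in (.165,.175)]);
  for r in bot.spot_point(f,n)[:1]: print(n,r["conf"],atz(f,r["position"],.015),r["position"])
r=bot.regions_of(W,n)[0]["region"]
for v in range(80,260,10):
  u=np.nonzero(r[v])[0]
  if len(u): print(v,u.min(),u.max(),end="; ")
P=np.array([.343,-.257])
for a in(70,75,80):
  d=np.array([np.cos(np.radians(a)),np.sin(np.radians(a))])
  print(a,proj(W,[np.r_[P+d*s,.175] for s in(-.046,-.018,0,.018,.046)]).round().tolist())
E
```

```text
t 19.57 [ 0.3409 -0.2567  0.274 ] [-179.63   -0.16   75.18] q [ 0.73  0.16 -0.26  2.02  0.05  0.97  0.2 ] F [ 0.1 -0.1 -0.3] w 0.0555 0.0
pein_hammer 0.74 [323. 188.] [(array([ 0.3411, -0.257 ]), array([ 340.2, -258. ]), array([96.2, 29.8]), 76.1), (array([ 0.3419, -0.2543]), array([ 341. , -255.3]), array([92.4, 28.6]), 76.1)]
pein_hammer 0.92 [ 0.3446 -0.2577  0.015 ] [326.0, 162.4]
pein_hammer 0.65 [403. 253.] [(array([ 0.3425, -0.2446]), array([ 342.3, -245. ]), array([60.3, 27.9]), 82.1), (array([ 0.3423, -0.2429]), array([ 342. , -243.2]), array([59.9, 27.7]), 82.1)]
pein_hammer 0.59 [0.5791 0.3723 0.015 ] [218.6, 191.4]
140 313 331; 150 307 338; 160 308 337; 170 308 338; 180 306 339; 190 306 339; 200 307 339; 210 307 339; 220 310 337; 230 308 339; 240 310 335; 70 [[320.0, 244.0], [323.0, 214.0], [325.0, 194.0], [327.0, 174.0], [330.0, 140.0]]
75 [[325.0, 244.0], [325.0, 214.0], [325.0, 194.0], [325.0, 174.0], [325.0, 140.0]]
80 [[329.0, 244.0], [327.0, 214.0], [325.0, 194.0], [323.0, 174.0], [320.0, 140.0]]
```

{"method": "carry_out", "body": {"rows": [[[0, 0.001, 0.03, 0], [0, 0.001, 0.06, 0], [0, 0.001, 0.09, 0], [0, 0.001, 0.113, 0], [0, 0.001, 0.115, 0], [0, 0.001, 0.115, 0]]], "grip": 0.05}}

```text
clock: 20.42
position: [0.3432, -0.2579, 0.1634]
tool_rot: [-3.14, -0.0, 1.307]
force: [0.9, 0.2, 0.2]
grip_width: 0.0499
finger_force: 0.0
```

{"method": "carry_out", "body": {"rows": [[[0, 0, 0, 0], [0, 0, 0, 0], [0, 0, 0, 0], [0, 0, 0, 0], [0, 0, 0, 0], [0, 0, 0, 0]]], "grip": 0.0}}

```text
clock: 20.92
position: [0.3437, -0.2585, 0.1651]
tool_rot: [3.14, 0.001, 1.307]
force: [-4.6, 2.7, 12.2]
grip_width: 0.0259
finger_force: 77.9
```

{"method": "carry_out", "body": {"rows": [[[0, 0, -0.02, 0], [0, 0, -0.05, 0], [0, 0, -0.08, 0], [0, 0, -0.12, 0], [0, 0, -0.16, 0], [0, 0, -0.18, 0], [0, 0, -0.18, 0]]]}}

```text
clock: 21.5
position: [0.3445, -0.2587, 0.3487]
tool_rot: [3.134, 0.003, 1.307]
force: [-0.3, 0.0, -4.2]
grip_width: 0.0265
finger_force: 81.1
```

```bash
python3 - <<'E'
from h import *
stt();go(.55,-.03,.335,5)
E
```

```text
t 21.5 [ 0.3445 -0.2587  0.3487] [179.54   0.17  74.89] q [ 0.75  0.09 -0.26  1.91  0.03  1.14  0.22] F [-0.3  0.  -4.2] w 0.0265 81.1
go [0.2744 0.1387 0.014 ] twist 69.89 rows 9.76114620807964
```

{"method": "carry_out", "body": {"rows": [[[0.275, 0.139, 0.005, 70], [0.275, 0.139, 0.005, 70], [0.275, 0.139, 0.005, 70], [0.275, 0.139, 0.005, 70], [0.275, 0.139, 0.005, 70], [0.275, 0.139, 0.005, 70], [0.275, 0.139, 0.005, 70], [0.275, 0.139, 0.005, 70], [0.275, 0.139, 0.005, 70], [0.275, 0.139, 0.005, 70], [0.275, 0.139, 0.005, 70], [0.275, 0.139, 0.005, 70]]]}}

```text
clock: 22.5
position: [0.5488, -0.028, 0.3379]
tool_rot: [-3.141, 0.001, 0.079]
force: [-0.1, -0.6, -2.8]
grip_width: 0.0259
finger_force: 81.1
```

```bash
python3 - <<'E'
from h import *
stt();W=bot.grab_frame("wrist")
print([(np.round(x["position"],1),atz(W,x["position"],.145)[:2],round(x["conf"],2)) for x in bot.spot_point(W,"ring0")[:6]])
st=bot.observe();p=st["position"];zt=p[2]-.165+.17
for r in bot.regions_of(W,"pein_hammer")[:1]: print(r["conf"],pca(W,r["region"],zt))
for r in bot.spot_point(W,"pein_hammer")[:1]: print(r["conf"],atz(W,r["position"],p[2]-.15))
go(.6447,-.0215,.31,5)
E
```

```text
t 22.5 [ 0.5488 -0.028   0.3379] [-179.99    0.04    4.52] q [ 0.17  0.32 -0.3   1.65  0.1   1.19 -1.64] F [-0.1 -0.6 -2.8] w 0.0259 81.1
[(array([470.3,  83.9]), array([ 0.659 , -0.1808]), 0.96), (array([175.3,  85.2]), array([0.6326, 0.1376]), 0.94), (array([323.3,  86.2]), array([ 0.6427, -0.0225]), 0.57)]
0.93 (array([ 0.5534, -0.0282]), array([550.3, -28.7]), array([97.2, 29. ]), 4.9)
go [0.0962 0.0013 0.0283] twist 0.03 rows 2.4053398930774654
```

{"method": "carry_out", "body": {"rows": [[[0.033, 0.001, 0, 0], [0.065, 0.001, 0, 0], [0.095, 0.001, 0, 0], [0.095, 0.001, 0, 0], [0.095, 0.001, 0.01, 0], [0.095, 0.001, 0.025, 0], [0.095, 0.001, 0.025, 0], [0.095, 0.001, 0.025, 0]]]}}

```text
clock: 23.37
position: [0.6428, -0.0219, 0.3128]
tool_rot: [3.142, 0.001, 0.086]
force: [-0.8, -0.4, -2.6]
grip_width: 0.0259
finger_force: 80.8
```

```bash
python3 - <<'E'
from h import *
stt();go(.6435,-.0215,.169,5)
E
```

```text
t 23.37 [ 0.6428 -0.0219  0.3128] [180.     0.08   4.93] q [ 0.13  0.5  -0.29  1.43  0.14  1.23 -1.66] F [-0.8 -0.4 -2.6] w 0.0259 80.8
go [ 0.001  -0.0003  0.1438] twist -0.07 rows 3.448909357541303
```

{"method": "carry_out", "body": {"rows": [[[0.001, 0, 0.02, 0], [0.001, 0, 0.05, 0], [0.001, 0, 0.08, 0], [0.001, 0, 0.11, 0], [0.001, 0, 0.135, 0], [0.001, 0, 0.144, 0], [0.001, 0, 0.144, 0]]]}}

```text
clock: 23.95
position: [0.6439, -0.0216, 0.1682]
tool_rot: [-3.141, 0.002, 0.086]
force: [-0.3, -0.2, -3.9]
grip_width: 0.026
finger_force: 81.1
```

{"method": "carry_out", "body": {"rows": [[[0, 0, 0, 0], [0, 0, 0, 0], [0, 0, 0, 0], [0, 0, 0, 0], [0, 0, 0, 0]]], "grip": 0.045}}

```text
clock: 24.37
position: [0.6451, -0.0215, 0.1703]
tool_rot: [3.141, -0.002, 0.086]
force: [-0.7, -0.1, 0.0]
grip_width: 0.0451
finger_force: 0.0
```

{"method": "carry_out", "body": {"rows": [[[0, 0, -0.02, 0], [0, 0, -0.05, 0], [0, 0, -0.08, 0], [0, 0, -0.12, 0], [-0.04, 0, -0.13, 0], [-0.08, 0, -0.13, 0], [-0.12, 0, -0.13, 0], [-0.16, 0, -0.13, 0], [-0.17, 0, -0.13, 0], [-0.17, 0, -0.13, 0]]], "grip": 0.05}}

```text
clock: 25.2
position: [0.4732, -0.0366, 0.3005]
tool_rot: [3.14, -0.001, 0.085]
force: [1.1, -1.0, -0.1]
grip_width: 0.0498
finger_force: 0.0
```

```bash
python3 - <<'E'
from h import *
stt();W=bot.grab_frame("wrist");save(W,"w7")
for r in bot.spot_point(W,"pein_hammer")[:1]: print(r["conf"],r["position"],atz(W,r["position"],.015))
for r in bot.regions_of(W,"pein_hammer")[:1]: print(pca(W,r["region"],.175))
for n in("blue_cover","grey_cover"):
  for r in bot.spot_point(W,n)[:1]: print(n,r["conf"],r["position"],atz(W,r["position"],0))
  for r in bot.regions_of(W,n)[:1]: print(r["conf"],pca(W,r["region"],.014))
E
```

```text
t 25.2 [ 0.4732 -0.0366  0.3005] [179.93  -0.07   4.87] q [ 0.22  0.22 -0.32  1.88  0.08  1.06 -1.62] F [ 1.1 -1.  -0.1] w 0.0498 0.0
0.72 [321.8, 28.0] [ 0.6467 -0.0225  0.015 ]
(array([ 0.6134, -0.0245]), array([613.2, -24.3]), array([31.7, 28.8]), 4.8)
blue_cover 0.9 [211.1, 161.3] [0.4539 0.1298 0.    ]
0.84 (array([0.4547, 0.1274]), array([453.6, 128. ]), array([103.2, 105.1]), 16.2)
grey_cover 0.71 [286.2, 152.1] [0.4771 0.0166 0.    ]
0.85 (array([0.4773, 0.0168]), array([476.2,  16.7]), array([102.2, 101.7]), 33.9)
```

View pics/w7.png

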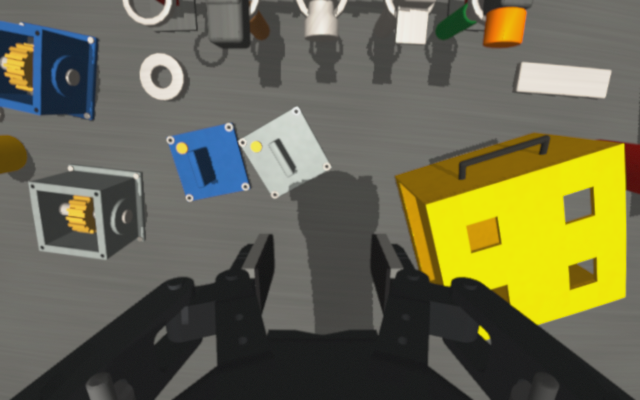

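All three hammers hang (columns 323, 413, 505, row ~20) and the carrier is empty. The cover lugs run along the plate edges: grey about 34°, blue about 16°. Next is an edge-fit (chamfer) for covers and housings.

```bash
cat >> h.py <<'E'
from scipy.optimize import minimize
def dtm(f):
    e=cv2.Canny(cv2.GaussianBlur(f["pixels"],(3,3),0),40,110)
    return np.minimum(cv2.distanceTransform(255-e,cv2.DIST_L2,5),6.)
def sq(x,y,a,half,z,n=40):
    t=np.linspace(-half,half,n);h=np.full(n,half)
    P=np.r_[np.c_[t,h],np.c_[t,-h],np.c_[h,t],np.c_[-h,t]];c,s=np.cos(a),np.sin(a)
    return np.c_[P@np.array([[c,s],[-s,c]])+[x,y],np.full(4*n,z)]
def fit(fs,g,sizes):
    "fs frames, g=(x,y,yaw deg) guess, sizes [(half,z)]"
    D=[dtm(f) for f in fs]
    def cost(q):
        P=np.vstack([sq(q[0],q[1],q[2],h,z) for h,z in sizes]);c=[]
        for f,d in zip(fs,D):
            u=proj(f,P);v=cv2.remap(d,u[:,0:1].astype(np.float32),u[:,1:2].astype(np.float32),cv2.INTER_LINEAR,borderValue=6);c.append(v.mean())
        return np.mean(c)
    best=None
    for dx in(-.012,-.006,0,.006,.012):
        for dy in(-.012,-.006,0,.006,.012):
            for da in(-8,-4,0,4,8):
                q=(g[0]+dx,g[1]+dy,np.radians(g[2]+da));v=cost(q)
                if best is None or v<best[0]: best=(v,q)
    r=minimize(cost,best[1],method="Nelder-Mead",options=dict(initial_simplex=[np.add(best[1],d) for d in([0,0,0],[.003,0,0],[0,.003,0],[0,0,.05])],xatol=1e-5))
    return np.round([*r.x[:2],np.degrees(r.x[2]),r.fun],4)
COV=[(.05,.014)];HOU=[(.05,.085),(.04,.085)]
E
python3 - <<'E'
from h import *
S=bot.grab_frame("scene");T=bot.grab_frame("top");W=bot.grab_frame("wrist")
for n,g,z in(("grey_cover",(.476,.0165,34),COV),("blue_cover",(.453,.1285,16),COV),("blue_h",(.565,.35,-8),HOU),("grey_h",(.368,.293,-4),HOU)):
    print(n,"S",fit([S],g,z),"T",fit([T],g,z),"W",fit([W],g,z),"STW",fit([S,T,W],g,z))
E
```

```text
grey_cover S [ 0.4755  0.0201 33.5423  0.3675] T [ 0.4767  0.0164 34.7668  2.2399] W [ 0.4758  0.0172 33.9369  0.243 ] STW [ 0.4758  0.0175 33.9707  1.0659]
blue_cover S [ 0.4528  0.1319 15.8729  0.3789] T [ 0.453   0.1267 15.9148  0.3865] W [ 0.453   0.1291 16.0683  0.3604] STW [ 0.4531  0.1292 16.0637  0.5061]
blue_h S [ 0.5692  0.3585 -8.3788  0.2616] T [ 0.5695  0.3527 -8.8321  0.5055] W [ 0.5688  0.3553 -8.3119  3.0681] STW [ 0.569   0.3555 -8.6206  1.4347]
grey_h S [ 0.3734  0.301  -1.7311  0.3331] T [ 0.3744  0.2959 -2.3053  0.5862] W [ 0.3733  0.2981 -2.0684  0.38  ] STW [ 0.3733  0.298  -2.3295  0.5558]
```

Fits agree (fixed cameras have a ±3 mm y bias, the wrist lies in the middle). Grey cover: (.4758,.0172,34°).

```bash
python3 - <<'E'
from h import *
go(.4758,.0172,.16,34)
E
```

```text
go [ 0.0048 -0.0528  0.1391] twist -29.08 rows 4.061260159494133
```

{"method": "carry_out", "body": {"rows": [[[0.007, -0.054, 0.03, -29], [0.007, -0.054, 0.06, -29], [0.007, -0.054, 0.09, -29], [0.007, -0.054, 0.12, -29], [0.007, -0.054, 0.137, -29], [0.007, -0.054, 0.137, -29], [0.007, -0.054, 0.137, -29]]]}}

```text
clock: 26.28
position: [0.4776, 0.0185, 0.1622]
tool_rot: [-3.141, 0.001, 0.591]
force: [0.2, -0.5, 0.6]
grip_width: 0.0497
finger_force: 0.0
```

```bash
python3 - <<'E'
from h import *
stt();W=bot.grab_frame("wrist")
a=fit([W],(.4758,.0172,34),COV);print(a);go(a[0],a[1],.026,a[2])
E
```

```text
t 26.28 [0.4776 0.0185 0.1622] [-179.94    0.06   33.85] q [ 0.16  0.41 -0.41  2.03  0.24  0.75 -1.37] F [ 0.2 -0.5  0.6] w 0.0497 0.0
[ 0.4759  0.017  33.7703  0.3118]
go [-0.0028 -0.      0.1371] twist 0.06 rows 3.2878811447786203
```

{"method": "carry_out", "body": {"rows": [[[-0.002, 0, 0.03, 0], [-0.002, 0, 0.06, 0], [-0.002, 0, 0.09, 0], [-0.002, 0, 0.12, 0], [-0.002, 0, 0.135, 0], [-0.002, 0, 0.135, 0], [-0.002, 0, 0.135, 0]]]}}

```text
clock: 26.92
position: [0.4768, 0.0174, 0.0283]
tool_rot: [3.141, -0.001, 0.591]
force: [0.2, -0.0, 0.6]
grip_width: 0.0497
finger_force: 0.0
```

{"method": "carry_out", "body": {"rows": [[[0, 0, 0, 0], [0, 0, 0, 0], [0, 0, 0, 0], [0, 0, 0, 0], [0, 0, 0, 0], [0, 0, 0, 0], [0, 0, 0, 0]]], "grip": 0.0}}

```text
clock: 27.5
position: [0.4768, 0.0172, 0.0285]
tool_rot: [3.14, -0.002, 0.591]
force: [-2.0, -0.0, 16.6]
grip_width: 0.0093
finger_force: 78.6
```

{"method": "carry_out", "body": {"rows": [[[0, 0, -0.02, 0], [0, 0, -0.05, 0], [0, 0, -0.09, 0], [0, 0, -0.13, 0], [0, 0, -0.17, 0], [0, 0, -0.18, 0], [0, 0, -0.18, 0]]]}}

```text
clock: 28.08
position: [0.4772, 0.017, 0.21]
tool_rot: [3.138, -0.004, 0.591]
force: [1.4, 0.2, -6.3]
grip_width: 0.0089
finger_force: 80.0
```

```bash
python3 - <<'E'
from h import *
stt();go(.3733,.298,.20,87.9)
E
```

```text
t 28.08 [0.4772 0.017  0.21  ] [179.82  -0.23  33.86] q [ 0.2   0.34 -0.45  1.99  0.19  0.85 -1.33] F [ 1.4  0.2 -6.3] w 0.0089 80.0
go [ 0.0702 -0.2912  0.0094] twist -54.04 rows 7.548062537799953
```

{"method": "carry_out", "body": {"rows": [[[0.07, -0.291, 0.009, -54], [0.07, -0.291, 0.009, -54], [0.07, -0.291, 0.009, -54], [0.07, -0.291, 0.009, -54], [0.07, -0.291, 0.009, -54], [0.07, -0.291, 0.009, -54], [0.07, -0.291, 0.009, -54], [0.07, -0.291, 0.009, -54], [0.07, -0.291, 0.009, -54], [0.07, -0.291, 0.04, -54], [0.07, -0.291, 0.055, -54], [0.07, -0.291, 0.055, -54]]]}}

```text
clock: 29.08
position: [0.3701, 0.2956, 0.1482]
tool_rot: [-3.136, 0.004, 1.533]
force: [-1.3, -0.7, -7.4]
grip_width: 0.0091
finger_force: 80.7
```

```bash
python3 - <<'E'
from h import *
stt();S=bot.grab_frame("scene");T=bot.grab_frame("top");W=bot.grab_frame("wrist")
p=bot.observe()["position"];z=p[2]-.0285+.014
g=(p[0],p[1],-2.1)
for n,f in zip("STW",(S,T,W)): print(n,"cover",fit([f],g,[(.05,z)]),"housing",fit([f],(.3733,.298,-2.1),[(.05,.085)]))
go(.3733,.2988,.112,87.9)
E
```

```text
t 29.08 [0.3701 0.2956 0.1482] [-179.69    0.24   87.86] q [-0.26  0.49 -0.69  2.04  0.44  0.78 -1.26] F [-1.3 -0.7 -7.4] w 0.0091 80.7
S cover [ 0.3719  0.2967 -2.1396  0.8015] housing [ 0.3741  0.3004 -1.0938  0.8218]
T cover [  0.384    0.3172 -22.0528   2.5683] housing [  0.3895   0.3223 -28.8062   2.5299]
W cover [ 0.3718  0.3029 -2.0277  2.9809] housing [ 0.3872  0.2975 -2.0916  2.2964]
go [0.0012 0.0016 0.0403] twist -0.02 rows 0.9666453972933429
```

{"method": "carry_out", "body": {"rows": [[[0.001, 0.001, 0, 0], [0.001, 0.001, 0.01, 0], [0.001, 0.001, 0.015, 0], [0.001, 0.001, 0.015, 0], [0.001, 0.001, 0.015, 0]]]}}

```text
clock: 29.65
position: [0.3726, 0.2987, 0.137]
tool_rot: [-3.141, 0.0, 1.534]
force: [-0.3, 0.7, -6.3]
grip_width: 0.0087
finger_force: 80.6
```

```bash
python3 - <<'E'
from h import *
stt();S=bot.grab_frame("scene")
p=bot.observe()["position"];z=p[2]-.0285+.014
print("cover",fit([S],(p[0],p[1],-2.1),[(.05,z)]),"housing",fit([S],(.3733,.300,-2.1),[(.05,.085)]))
go(.3733,.2988,.109,87.9)
E
```

```text
t 29.65 [0.3726 0.2987 0.137 ] [-179.97    0.02   87.91] q [-0.28  0.5  -0.68  2.04  0.46  0.75 -1.28] F [-0.3  0.7 -6.3] w 0.0087 80.6
cover [ 0.3725  0.3005 -1.3728  0.7033] housing [ 0.3665  0.3022 -2.151   0.9539]
go [-0.      0.0006  0.0283] twist 0.01 rows 0.678221744096921
```

{"method": "carry_out", "body": {"rows": [[[0, 0.001, 0.01, 0], [0, 0.001, 0.018, 0], [0, 0.001, 0.024, 0], [0, 0.001, 0.028, 0], [0, 0.001, 0.028, 0], [0, 0.001, 0.028, 0]]]}}

```text
clock: 30.2
position: [0.3736, 0.2988, 0.1091]
tool_rot: [-3.141, 0.0, 1.535]
force: [-0.4, -0.9, -6.4]
grip_width: 0.0089
finger_force: 80.8
```

```bash
python3 - <<'E'
from h import *
stt();go(.3733,.2988,.1075,87.9)
E
```

```text
t 30.2 [0.3736 0.2988 0.1091] [-179.97    0.01   87.92] q [-0.31  0.55 -0.64  2.06  0.51  0.69 -1.32] F [-0.4 -0.9 -6.4] w 0.0089 80.8
go [-0.     -0.0003  0.0016] twist 0.02 rows 0.03834280248961634
```

{"method": "carry_out", "body": {"rows": [[[0, 0, 0.001, 0], [0, 0, 0.0015, 0], [0, 0, 0.0015, 0]]]}}

```text
clock: 30.45
position: [0.3739, 0.2988, 0.1079]
tool_rot: [3.141, -0.0, 1.534]
force: [-0.0, -0.2, -6.4]
grip_width: 0.0088
finger_force: 80.9
```

{"method": "carry_out", "body": {"rows": [[[0, 0, 0, 0], [0, 0, 0, 0], [0, 0, 0, 0], [0, 0, 0, 0], [0, 0, 0, 0]]], "grip": 0.04}}

```text
clock: 30.87
position: [0.3739, 0.2989, 0.108]
tool_rot: [3.141, -0.0, 1.534]
force: [-0.2, -1.2, -0.4]
grip_width: 0.0401
finger_force: 0.0
```

{"method": "carry_out", "body": {"rows": [[[0, 0, -0.02, 0], [0, 0, -0.05, 0], [0, 0, -0.08, 0], [0, 0.0, -0.12, 0], [-0.03, 0, -0.13, 0], [-0.07, 0, -0.13, 0], [-0.1, 0, -0.13, 0], [-0.1, 0, -0.13, 0]]], "grip": 0.05}}

```text
clock: 31.53
position: [0.3701, 0.1934, 0.2377]
tool_rot: [3.141, 0.003, 1.529]
force: [1.0, 0.3, 0.0]
grip_width: 0.0495
finger_force: 0.0
```

```bash
python3 - <<'E'
from h import *
stt();S=bot.grab_frame("scene");T=bot.grab_frame("top");W=bot.grab_frame("wrist")
for n,f in zip("STW",(S,T,W)):
    print(n,"greycover@",fit([f],(.3733,.298,-2.1),[(.05,.093)]),"foot",fit([f],(.3733,.298,-2.1),[(.058,.008)]),"bluecover",fit([f],(.453,.129,16),COV),"blueh",fit([f],(.569,.3555,-8.5),HOU))
go(.453,.129,.16,16)
E
```

```text
t 31.53 [0.3701 0.1934 0.2377] [179.98   0.19  87.62] q [ 0.04  0.25 -0.78  2.07  0.23  0.9  -0.9 ] F [1.  0.3 0. ] w 0.0495 0.0
S greycover@ [ 0.3742  0.3013 -1.2311  0.2804] foot [ 0.3737  0.3011 -1.6105  0.7363] bluecover [ 0.4529  0.1319 16.5668  0.3501] blueh [ 0.5677  0.3489 -8.5096  0.424 ]
T greycover@ [  0.3702   0.2765 -35.4638   2.7974] foot [  0.3634   0.2973 -46.265    2.6544] bluecover [ 0.453   0.1268 16.2415  0.3473] blueh [ 0.5695  0.3528 -8.2525  0.5172]
W greycover@ [ 0.3738  0.2977 -2.2504  0.3832] foot [ 0.3802  0.2992 -2.1354  2.5572] bluecover [ 0.453   0.1296 16.1421  0.613 ] blueh [ 0.5685  0.3556 -8.3599  3.0526]
go [-0.0669  0.085   0.0781] twist 71.87 rows 10.038163433833315
```

Grey cover is within 1 mm and square. Now the blue cover.

{"method": "carry_out", "body": {"rows": [[[-0.067, 0.085, 0, 72], [-0.067, 0.085, 0, 72], [-0.067, 0.085, 0, 72], [-0.067, 0.085, 0, 72], [-0.067, 0.085, 0, 72], [-0.067, 0.085, 0, 72], [-0.067, 0.085, 0, 72], [-0.067, 0.085, 0, 72], [-0.067, 0.085, 0, 72], [-0.067, 0.085, 0.04, 72], [-0.067, 0.085, 0.075, 72], [-0.067, 0.085, 0.075, 72]]]}}

```text
clock: 32.68
position: [0.4501, 0.1293, 0.1581]
tool_rot: [-3.141, 0.007, 0.28]
force: [-1.3, -0.3, -0.6]
grip_width: 0.0502
finger_force: 0.0
```

```bash
python3 - <<'E'
from h import *
stt();W=bot.grab_frame("wrist")
a=fit([W],(.453,.129,16),COV);print(a);go(a[0],a[1],.028,a[2])
E
```

```text
t 32.68 [0.4501 0.1293 0.1581] [-179.97    0.41   16.02] q [-0.07  0.41 -0.43  2.05  0.25  0.74 -1.94] F [-1.3 -0.3 -0.6] w 0.0502 0.0
[ 0.4532  0.1291 16.0774  0.3326]
go [0.0025 0.0012 0.1329] twist 0.03 rows 3.188049229417154
```

{"method": "carry_out", "body": {"rows": [[[0.001, 0.001, 0.03, 0], [0.001, 0.001, 0.06, 0], [0.001, 0.001, 0.09, 0], [0.001, 0.001, 0.12, 0], [0.001, 0.001, 0.131, 0], [0.001, 0.001, 0.131, 0], [0.001, 0.001, 0.131, 0], [0.001, 0.001, 0.131, 0]]]}}

```text
clock: 33.4
position: [0.4552, 0.1288, 0.0336]
tool_rot: [-3.142, -0.002, 0.278]
force: [0.1, -0.4, 0.6]
grip_width: 0.05
finger_force: 0.0
```

{"method": "carry_out", "body": {"rows": [[[0, 0, 0, 0], [0, 0, 0, 0], [0, 0, 0, 0], [0, 0, 0, 0], [0, 0, 0, 0], [0, 0, 0, 0], [0, 0, 0, 0]]], "grip": 0.0}}

```text
clock: 33.98
position: [0.4545, 0.1284, 0.0326]
tool_rot: [-3.141, -0.001, 0.278]
force: [-0.9, 0.3, 11.1]
grip_width: 0.0086
finger_force: 78.5
```

{"method": "carry_out", "body": {"rows": [[[0, 0, -0.02, 0], [0, 0, -0.05, 0], [0, 0, -0.09, 0], [0, 0, -0.13, 0], [0, 0, -0.17, 0], [0, 0, -0.18, 0], [0, 0, -0.18, 0]]]}}

```text
clock: 34.57
position: [0.455, 0.1281, 0.2142]
tool_rot: [3.141, -0.005, 0.277]
force: [0.8, -0.0, -7.7]
grip_width: 0.0087
finger_force: 79.8
```

```bash
python3 - <<'E'
from h import *
stt();go(.50,.28,.21,81.6)
E
```

```text
t 34.57 [0.455  0.1281 0.2142] [179.97  -0.26  15.87] q [-0.02  0.33 -0.47  1.99  0.2   0.86 -1.89] F [ 0.8 -0.  -7.7] w 0.0087 79.8
go [ 0.0848 -0.1338  0.0045] twist -65.73 rows 9.179909085637892
```

{"method": "carry_out", "body": {"rows": [[[0.085, -0.134, 0.0, -66], [0.085, -0.134, 0.0, -66], [0.085, -0.134, 0.0, -66], [0.085, -0.134, 0.0, -66], [0.085, -0.134, 0.0, -66], [0.085, -0.134, 0.0, -66], [0.085, -0.134, 0.0, -66], [0.085, -0.134, 0.0, -66], [0.085, -0.134, 0.0, -66], [0.085, -0.134, 0.0, -66], [0.085, -0.134, 0, -66], [0.085, -0.134, 0, -66]]]}}

```text
clock: 35.57
position: [0.4985, 0.2799, 0.2105]
tool_rot: [-3.14, 0.001, 1.426]
force: [0.0, -0.1, -7.3]
grip_width: 0.0083
finger_force: 80.6
```

```bash
python3 - <<'E'
from h import *
stt();W=bot.grab_frame("wrist")
a=fit([W],(.569,.3555,-8.4),HOU);print(a,fit([W],(.569,.3555,-8.4),[(.05,.085)]))
go(.5691,.3565,.155,81.5)
E
```

```text
t 35.57 [0.4985 0.2799 0.2105] [-179.9     0.05   81.68] q [-0.1   0.55 -0.73  1.74  0.42  1.02 -1.13] F [ 0.  -0.1 -7.3] w 0.0083 80.6
[ 0.5688  0.3552 -8.5958  0.5547] [ 0.5691  0.3555 -8.573   0.6206]
go [0.0858 0.0588 0.0558] twist 0.21 rows 2.8309227234509
```

{"method": "carry_out", "body": {"rows": [[[0.03, 0.02, 0, 0], [0.06, 0.04, 0, 0], [0.086, 0.059, 0, 0], [0.086, 0.059, 0.02, 0], [0.086, 0.059, 0.04, 0], [0.086, 0.059, 0.05, 0], [0.086, 0.059, 0.05, 0], [0.086, 0.059, 0.05, 0]]]}}

```text
clock: 36.28
position: [0.5693, 0.357, 0.1619]
tool_rot: [-3.141, 0.0, 1.429]
force: [-0.5, -0.9, -6.7]
grip_width: 0.0088
finger_force: 80.7
```

```bash
python3 - <<'E'
from h import *
stt();S=bot.grab_frame("scene")
for r in bot.spot_point(S,"spray_can")[:1]: print("can",atz(S,r["position"],0))
p=bot.observe()["position"];z=p[2]-.0326+.014
print("cover",fit([S],(p[0],p[1],-8.5),[(.05,z)]),"S housing was .5692 .3585 -8.4 / biased")
go(.5691,.3564,.1126,81.5)
E
```

```text
t 36.28 [0.5693 0.357  0.1619] [-179.98    0.02   81.85] q [-0.24  0.75 -0.67  1.5   0.5   1.07 -1.17] F [-0.5 -0.9 -6.7] w 0.0088 80.7
cover [ 0.5765  0.3567 -7.7475  0.5474] S housing was .5692 .3585 -8.4 / biased
go [-0.0011 -0.0007  0.0506] twist 0.36 rows 1.2129470569764627
```

```bash
python3 - <<'E'
from h import *
stt();S=bot.grab_frame("scene");W=bot.grab_frame("wrist")
p=bot.observe()["position"];z=p[2]-.0326+.014
for dz in(0,-.004,-.008): print(dz,fit([S],(p[0],p[1],-8.5),[(.05,z+dz)]),fit([W],(p[0],p[1],-8.5),[(.05,z+dz)]))
print(fit([S],(p[0],p[1],-8.5),[(.05,z),(.05,z-.008)]))
q=proj(S,[[p[0],p[1],z]])[0].astype(int);save(S,"c3",(q[0]-60,q[1]-50,q[0]+60,q[1]+50),5)
for P in (p[:2],(.5765,.3567)): print(((proj(S,sq(*P,np.radians(-8.5),.05,z,2))-q+[60,50])*5).round().tolist())
E
```

```text
t 36.38 [0.5698 0.3573 0.1632] [179.93  -0.06  81.86] q [-0.24  0.75 -0.67  1.5   0.5   1.07 -1.17] F [ 1.3 -0.2 -6.7] w 0.0089 80.7
0 [ 0.5764  0.3572 -7.3009  0.6035] [ 0.57    0.3556 -8.1103  2.3841]
-0.004 [ 0.5754  0.3578 -7.218   0.5955] [ 0.5699  0.3578 -7.9682  2.6529]
-0.008 [ 0.5745  0.3581 -7.094   0.5954] [ 0.5687  0.3574 -9.1221  3.0176]
[ 0.5753  0.3579 -7.1682  0.6498]
[[449.0, 234.0], [336.0, 407.0], [269.0, 109.0], [154.0, 276.0], [154.0, 276.0], [336.0, 407.0], [269.0, 109.0], [449.0, 234.0]]
[[442.0, 246.0], [329.0, 419.0], [262.0, 121.0], [147.0, 287.0], [147.0, 287.0], [329.0, 419.0], [262.0, 121.0], [442.0, 246.0]]
```

View pics/c3.png

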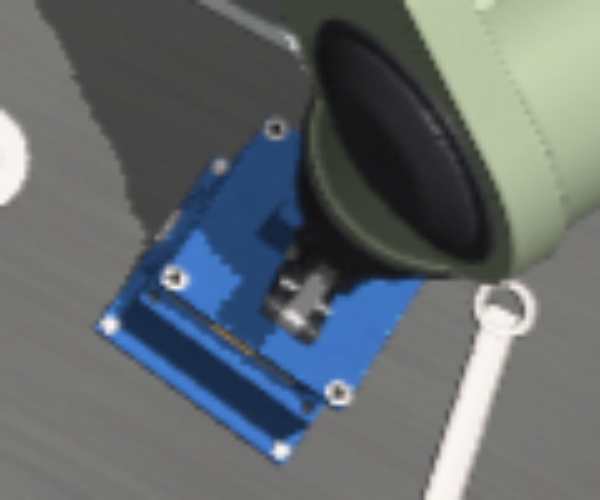

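The plate corners (≈(160,288),(337,408),(268,115)) match the TCP-based prediction; the edge fit had slipped onto the housing below. Lower.

{"method": "carry_out", "body": {"rows": [[[-0.001, -0.0005, 0.015, 0.4], [-0.001, -0.0005, 0.03, 0.4], [-0.001, -0.0005, 0.042, 0.4], [-0.001, -0.0005, 0.048, 0.4], [-0.001, -0.0005, 0.048, 0.4], [-0.001, -0.0005, 0.048, 0.4]]]}}

```text
clock: 36.98
position: [0.5687, 0.3563, 0.1136]
tool_rot: [-3.141, 0.0, 1.423]
force: [0.0, 0.0, -6.9]
grip_width: 0.0087
finger_force: 81.0
```

```bash
python3 - <<'E'
from h import *
stt();go(.5691,.3564,.1116,81.4)
E
```

```text
t 36.98 [0.5687 0.3563 0.1136] [-179.98    0.01   81.52] q [-0.26  0.8  -0.64  1.54  0.54  0.99 -1.2 ] F [ 0.   0.  -6.9] w 0.0087 81.0
go [0.0002 0.0004 0.002 ] twist 0.12 rows 0.04807850477282787
```

{"method": "carry_out", "body": {"rows": [[[0, 0, 0.001, 0], [0, 0, 0.002, 0], [0, 0, 0.002, 0]]]}}

```text
clock: 37.23
position: [0.5689, 0.3562, 0.1119]
tool_rot: [3.141, -0.0, 1.423]
force: [0.9, 0.6, -7.5]
grip_width: 0.0086
finger_force: 81.2
```

{"method": "carry_out", "body": {"rows": [[[0, 0, 0, 0], [0, 0, 0, 0], [0, 0, 0, 0], [0, 0, 0, 0], [0, 0, 0, 0]]], "grip": 0.04}}

```text
clock: 37.65
position: [0.5689, 0.3563, 0.1121]
tool_rot: [3.141, -0.0, 1.423]
force: [-0.5, -0.3, 0.8]
grip_width: 0.0399
finger_force: 0.0
```

{"method": "carry_out", "body": {"rows": [[[0, 0, -0.02, 0], [0, 0, -0.05, 0], [0, 0, -0.08, 0], [0, 0.0, -0.12, 0], [-0.04, -0.02, -0.14, 0], [-0.08, -0.04, -0.14, 0], [-0.11, -0.07, -0.14, 0], [-0.11, -0.07, -0.14, 0], [-0.11, -0.07, -0.14, 0]]]}}

```text
clock: 38.4
position: [0.482, 0.2555, 0.2526]
tool_rot: [3.14, 0.002, 1.422]
force: [1.5, 0.7, 0.4]
grip_width: 0.0399
finger_force: 0.0
```

```bash
python3 - <<'E'
from h import *
stt();S=bot.grab_frame("scene");T=bot.grab_frame("top");W=bot.grab_frame("wrist")
for n,f in zip("STW",(S,T,W)):
    print(n,"blue",fit([f],(.569,.3555,-8.5),[(.05,.093)]),"grey",fit([f],(.3733,.298,-2.1),[(.05,.093)]))
    for h in("pein_hammer","chipping_hammer","soft_hammer"):
        print(h,[atz(f,r["position"],.015)[:2] for r in bot.spot_point(f,h)[:1] if r["conf"]>.4])
E
```

```text
t 38.4 [0.482  0.2555 0.2526] [179.91   0.09  81.45] q [-0.04  0.46 -0.77  1.76  0.36  1.07 -1.08] F [1.5 0.7 0.4] w 0.0399 0.0
S blue [ 0.5694  0.3582 -8.7936  0.2603] grey [0.3752 0.3015 0.0246 1.1888]
pein_hammer [array([ 0.6531, -0.0135])]
chipping_hammer [array([ 0.6573, -0.1828])]
soft_hammer [array([ 0.6594, -0.177 ])]
T blue [ 0.5806  0.3574 -3.7903  3.0407] grey [ 0.3708  0.2951 -2.0355  1.9792]
pein_hammer [array([ 0.6605, -0.0143])]
chipping_hammer [array([ 0.6455, -0.109 ])]
soft_hammer [array([ 0.6622, -0.1879])]
W blue [ 0.5687  0.3551 -9.0196  0.4167] grey [ 0.3742  0.2977 -2.1701  0.6807]
pein_hammer []
chipping_hammer []
soft_hammer []
```

Both covers are within about 1 mm of their housings and square, and all hammers hang in their rings. Handing in.

```bash
python3 -c "
from workcell import bot
print(bot.job_done())"
```

```text
the job is handed in; nothing more can be done
None
```

The job is handed in, with no verdict returned: the soft, chipping and pein hammers hang in rings 0, 1 and 2, both covers measured within about 1 mm of their housings, and the club hammer in ring 3 was left alone.

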